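Pack a roller repair kit from the clamp and the gated hooks

TASK

Pack the roller repair kit into the grey tray: slide the clamp's jaw open, lift out the finished roller, lay it in the tray's two V-saddles, and slide the jaw fully shut again. Take every blue bracket off the rack, pushing its axle back against the hook's sprung keeper and then lifting it out past the curled nose, and stand each one upright and flat on the free part of the tray floor. Leave the other things on the bench where they are.

Things in the scene. Friction and masses are not known exactly. Their poses are not given: they have to be found in the camera images.
- clamp: Roller clamp, a slide-jaw vise fixed to the bench, 300 x 80 mm. Origin on the bench under the held roller's middle; x runs from the sliding jaw (nearer the robot) to the fixed jaw, z up. Two V-supports (x = +-40 mm, 16 mm thick) carry the tube, axis 70 mm up. Fixed jaw: slot open at the top, 85 mm high. Sliding jaw: its socket has a roof over the axle end, so it must open before lifting.
- jaw (a joint): Travel of the clamp's sliding jaw in m along the clamp's -x: 0 = shut on the roller's axle end, 0.045 = fully open. The socket covers about 12 mm of the axle; 0.03 or more clears it well. Drags with about 4 N and stays where it is left.
- jaw_grip (a point): Point to grip on the sliding jaw's upright black paddle: 14 mm thick across the clamp's y, 24 mm along x; its top is 16 mm above this point, the jaw's flat top about 35 mm below. Moves with the jaw; axes as the clamp.
- roller: Finished short motorized roller, about 0.6 kg: steel tube 50 mm in diameter, 120 mm long, with a 12 mm hex axle end 15 mm out of each end (150 mm overall). Origin mid-tube on its axis; x along the roller.
- rack: Hook rack fixed to the bench: rail 370 mm long (rack's y) on two posts, 74 to 120 mm behind the hook seats, top 215 mm above the bench; three identical steel hooks of 14 mm wide bar point to the rack's -x, 115 mm apart, highest point 222 mm. Origin on the bench below the middle hook's seat; x points from the hooks' noses back to the rail, z up.
- tray: Loose grey kitting tray, 2 kg, outside 200 (x) x 320 (y) x 36 mm, walls and floor 5 mm. Origin mid-underside, z up. On its -x side two rubber V-saddles for the roller (x -81 to -19 mm, y = +-40 mm, 16 mm thick, 57 mm high). The floor from x = 5 to 95 mm, y = +-155 mm is free for three brackets side by side, axles along tray y (say at x = 50, y = -95, 0, 95 mm).
- saddles (a point): Where the middle of the roller lies when it rests in both tray saddles: 62 mm above the tray's underside, at the tray's x = -50, y = 0 mm. Axes as the tray; the roller lies along y, either way round.
- bracket_1: Blue idler bracket, 0.28 kg (2 or 3 present): base plate 66 (x) x 80 (y) x 8 mm, two upright cheeks 8 mm thick, 36 mm wide in x, 95 mm high, outer faces 56 mm apart in y (grip these at axle height), joined by a 12 mm hex axle along y, 80 mm above the underside. Origin mid-underside, z up. Hangs level by the axle, the hook between the cheeks; swings if carried fast.
- hook_1 (a point): Left (+y) hook's seat: where the axle's middle lies when hung, 200 mm up; axes as the rack. From here: seat 6 mm below, on a 14 mm thick arm; nose in front, x -24 to -12 mm, 22 mm up; its curled-in lip roofs the axle as far as x = +2 mm, 13 mm up. To come off: axle back to x = 13 to 18 mm against the keeper, up 32 to 45 mm (higher, the base meets the arm), forward past x = -60.
- keeper_1 (a joint): Left (+y) hook's brass sprung keeper, pivoted 24 mm behind and 8 mm below the seat point. 0 rad = closed against the lip, leaning forward; the axle pushes it back, upright at 0.65, stop at 0.85. Takes about 2 to 7 N and springs shut by itself.
- bracket_2: Blue idler bracket, 0.28 kg (2 or 3 present): base plate 66 (x) x 80 (y) x 8 mm, two upright cheeks 8 mm thick, 36 mm wide in x, 95 mm high, outer faces 56 mm apart in y (grip these at axle height), joined by a 12 mm hex axle along y, 80 mm above the underside. Origin mid-underside, z up. Hangs level by the axle, the hook between the cheeks; swings if carried fast.
- hook_2 (a point): Middle hook's seat: where the axle's middle lies when hung, 200 mm up; axes as the rack. From here: seat 6 mm below, on a 14 mm thick arm; nose in front, x -24 to -12 mm, 22 mm up; its curled-in lip roofs the axle as far as x = +2 mm, 13 mm up. To come off: axle back to x = 13 to 18 mm against the keeper, up 32 to 45 mm (higher, the base meets the arm), forward past x = -60.
- keeper_2 (a joint): Middle hook's brass sprung keeper, pivoted 24 mm behind and 8 mm below the seat point. 0 rad = closed against the lip, leaning forward; the axle pushes it back, upright at 0.65, stop at 0.85. Takes about 2 to 7 N and springs shut by itself.
- bracket_3: Blue idler bracket, 0.28 kg (2 or 3 present): base plate 66 (x) x 80 (y) x 8 mm, two upright cheeks 8 mm thick, 36 mm wide in x, 95 mm high, outer faces 56 mm apart in y (grip these at axle height), joined by a 12 mm hex axle along y, 80 mm above the underside. Origin mid-underside, z up. Hangs level by the axle, the hook between the cheeks; swings if carried fast.
- hook_3 (a point): Right (-y) hook's seat: where the axle's middle lies when hung, 200 mm up; axes as the rack. From here: seat 6 mm below, on a 14 mm thick arm; nose in front, x -24 to -12 mm, 22 mm up; its curled-in lip roofs the axle as far as x = +2 mm, 13 mm up. To come off: axle back to x = 13 to 18 mm against the keeper, up 32 to 45 mm (higher, the base meets the arm), forward past x = -60.
- keeper_3 (a joint): Right (-y) hook's brass sprung keeper, pivoted 24 mm behind and 8 mm below the seat point. 0 rad = closed against the lip, leaning forward; the axle pushes it back, upright at 0.65, stop at 0.85. Takes about 2 to 7 N and springs shut by itself.
- pulley: Green polyurethane O-band pulley, 72 mm across, 32 mm high; leave it alone. Origin at the middle of its underside.
- flange: Black polymer bearing flange, 90 mm across, 26 mm high; leave it alone. Origin at the middle of its underside.
- spare_axle: Loose stainless hex axle, 180 mm long, 12 mm across; leave it alone. Origin at the middle of its underside.
There are look-alikes about, which are no part of the job. What is shaped like the bracket_3 but red is not meant. Leave any red look-alike of the roller alone.

How it is judged:
At the end, for the whole second after the job is handed in: Brackets present stand upright (0.12 rad) on the free tray floor (tray x -30 to 70, y within 125 mm), still; the roller rests in both saddles (within 8, 25 and 6 mm in tray x, y, height; 0.12 rad along tray y), still; the jaw is within 6 mm of shut; the tray lies flat (x of bracket_1 in the frame of tray between -0.03 and 0.07 m and y of bracket_1 in the frame of tray between -0.125 and 0.125 m and z of bracket_1 in the frame of tray between 0.001 and 0.01 m and angle between each of bracket_1, bracket_2, bracket_3's own z axis and vertical below 0.12 rad and linear speed of each of bracket_1, bracket_2, bracket_3, roller, tray below 0.02 m/s and x of bracket_2 in the frame of tray between -0.03 and 0.07 m and y of bracket_2 in the frame of tray between -0.125 and 0.125 m and z of bracket_2 in the frame of tray between 0.001 and 0.01 m and x of bracket_3 in the frame of tray between -0.03 and 0.07 m and y of bracket_3 in the frame of tray between -0.125 and 0.125 m and z of bracket_3 in the frame of tray between 0.001 and 0.01 m and x of roller in the frame of saddles between -0.008 and 0.008 m and y of roller in the frame of saddles between -0.025 and 0.025 m and z of roller in the frame of saddles between -0.006 and 0.006 m and angle between the x axis of roller and the y axis of tray, either way round below 0.12 rad and value of joint jaw below 0.006 m and angle between tray's own z axis and vertical below 0.05 rad); the robot touches nothing.
It fails at once if one of the other loose things on the bench is knocked more than 4 cm away (distance of any of pulley, flange, spare_axle from where it was at the start of the episode above 0.04 m).
Of bracket_1, bracket_2, bracket_3 only 2 to 3 are there at a start; the rules pass over those that are not, and their reading is None.
At some moment in a run one of tray may be knocked a few centimetres aside while the robot is not near it.
It also fails if it takes over 210 s, if anything falls off the work surface, if the arm or the gripper's body presses on something with over 40 N, if the wrist force passes 120 N, or if a joint passes its speed limit or range.

ROBOT

A 6-joint arm with a two-finger parallel gripper is mounted at the origin on the work surface. World frame = base frame: x ahead of the robot, y to its left, z up, the work surface at z = 0. Lengths are in m, angles in rad, forces in N, time in s.
With the tool pointing down it reaches from about 0.375 to 0.925 m from the base axis. Payload 5.7 kg.
Tool frame: the origin (TCP) lies midway between the tips of the shut fingers; the grasp point (between the pads) lies 19 mm behind it; y points along the fingers, z is the direction in which the jaws open and shut, and the axes are right-handed (so a half turn about y gives the same grasp; the last joint's range is limited). The gripper opens to 88 mm and grips with 3 to 60 N. Pads are 20 mm wide; open, the fingers measure 115 mm over their backs; the gripper's body (75 mm by 178 mm) begins 61 mm behind the grasp point.
Start: joints at [-1.413, 0.359, 1.51, -0, 1.272, -0.115], TCP at [0.162, -0.578, 0.223] pointing down, gripper open.
Joint ranges: [-2.97, 2.97], [-1.01, 2.36], [0.21, 2.38], [-0.96, 4.11], [0.2, 2.71], [-2.98, 2.98]. Speed limits (rad/s): [2.39, 2.39, 3.14, 3.14, 3.14, 3.14].

INTERFACE

Orientations are given as a unit quaternion [w, x, y, z].
In Python, from bench import env gives the robot as it stands.
- The arm moves only by the tool send_rows, never from a script. Its argument "deltas" is a list of rows, each a list of 3 entries, a list of its own where there are three numbers: the shift along the tool's x, y, z in m, then the turn, a rotation vector about the tool's x, y, z in rad, then the finger opening in m, from 0 to 0.0878. A call has 1 to 10 rows; each row shifts and turns the commanded pose from where the row before left it, along the tool's axes as they then stand; what a row does not reach is not made up. A row lasts 1/12 s, in which the tool goes at most 41.7 mm and 7.16 degrees, less where a joint would pass 70% of its speed; a pose out of reach is approached as far as the arm can. A call is refused whole if a number of a shift passes 0.0417 or a number of a turn 0.125, either way. A call with a gripper value outside its range is refused whole. The fingers move at their own pace and stop on an object; "newtons" is the grip in N (left out, the last holds). Time passes only in rows, so rows that do not move let the fingers close. It gives the time, the measured TCP pose, the force and the opening at its end, in the units of the state.
- env.state(): the state, without advancing time (a new reading comes with each control period).
- env.camera(name): name is "scene" or "top" or "wrist"; returns the picture (480x640x3 uint8, red, green, blue); there is no depth.
- env.camera_model(name): a dict with "K" (3x3 intrinsics, pixels), "xyz" and "orientation" of the camera in the world. Camera axes: x right, y up, looking along -z (the intrinsics and any distortion apply to the point x, -y, -z); pixel columns grow to the right and rows downward; lengths in m; the calibration is good to about 2 mm. A picture is of the moment at which its call begins: read the wrist's pose just before it. camera_model takes no time and is no camera call; for the wrist camera it gives the pose at the moment of the call.
- env.job_done(): hands the job in, once; it reports no verdict.
The state is a dict: "time_s": time; "q": joint angles; "joint_vel": joint speeds; "effort": joint torques, N m; "position": TCP position; "orientation": TCP orientation; "contact_force": force on the tool from outside, world axes, zero at the start; "moment": the same for the moment, N m; "width": finger opening in m.
Only numpy, scipy, OpenCV 4.12 (cv2) and the standard library are available. Lean on these libraries where they do the work, as an engineer would, in place of code of your own. Each camera call takes 0.05 s, during which the arm holds its last target.

## Working session

There is one attempt and no reset: what is moved stays moved. The work goes in short steps, Python scripts to look and compute and a tool call to move; the robot and the scene stay as the last step left them, time stands still between calls to the robot, and variables do not carry over. Pictures are saved under pics/ and viewed, and the job is handed in when it is done.

Besides the shell and the picture viewer there is one more tool, called after "Request:" as name([rows], argument=value, ...), one row to a line, values as JSON. send_rows: Moves the arm, as the interface text tells. Its arguments: {"type":"object","properties":{"deltas":{"type":"array","items":{"type":"array"}},"newtons":{"type":"number"}},"required":["deltas"]}

```bash
ls; mkdir -p pics
python3 - <<'E'
from bench import env
import cv2
print(env.state())
for n in ["scene","top","wrist"]:
    im=env.camera(n); cv2.imwrite(f"pics/{n}0.png",im[:,:,::-1]); print(n,env.camera_model(n))
E
```

```text
pics
{'time_s': 0.0, 'q': array([-1.41308392e+00,  3.59503592e-01,  1.51142139e+00,  2.60667521e-05,
        1.27246827e+00, -1.15104297e-01]), 'joint_vel': array([ 0.00105463,  0.00068572, -0.00065553,  0.00195595,  0.00040526,
        0.00063201]), 'effort': array([ 9.07870208e-05, -5.15376198e+01, -2.70722526e+01,  6.72670151e-02,
        3.47825582e-02, -1.51852842e-04]), 'position': array([ 0.16155967, -0.57713877,  0.22181462]), 'orientation': array([ 0.09614893, -0.09615845,  0.70117506, -0.69990176]), 'contact_force': array([-0.54551107, -0.31024396,  0.97842955]), 'moment': array([ 0.04203668, -0.02590918, -0.0197032 ]), 'width': 0.08762835061537233}
scene {'K': array([[561.41377583,   0.        , 312.41628774],
       [  0.        , 561.41377583, 244.64948841],
       [  0.        ,   0.        ,   1.        ]]), 'xyz': array([ 1.60654283, -0.02951071,  1.23305417]), 'orientation': array([0.686875  , 0.28801441, 0.27066326, 0.60991133])}
top {'K': array([[459.51383134,   0.        , 314.94382526],
       [  0.        , 459.51383134, 243.81833431],
       [  0.        ,   0.        ,   1.        ]]), 'xyz': array([0.23021904, 0.06875427, 1.22122991]), 'orientation': array([ 0.70869394,  0.06572149, -0.07244736, -0.69870234])}
wrist {'K': array([[416.81416093,   0.        , 325.40037187],
       [  0.        , 416.81416093, 245.07126479],
       [  0.        ,   0.        ,   1.        ]]), 'xyz': array([ 0.23633018, -0.55703609,  0.38480505]), 'orientation': array([ 0.78882836, -0.11187403,  0.08634252, -0.59814629])}
```

View pics/scene0.png

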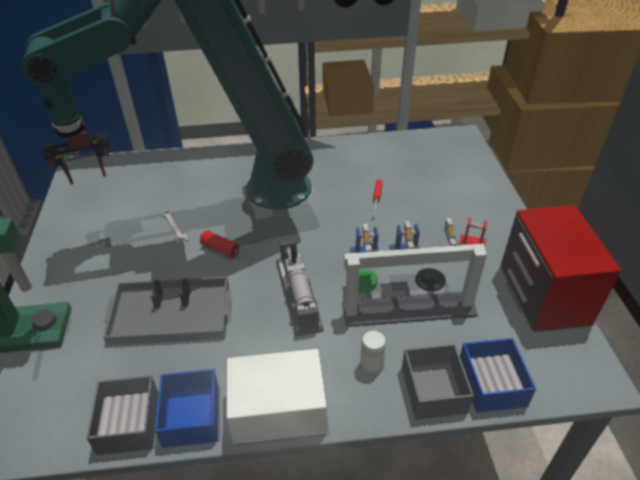

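View pics/top0.png

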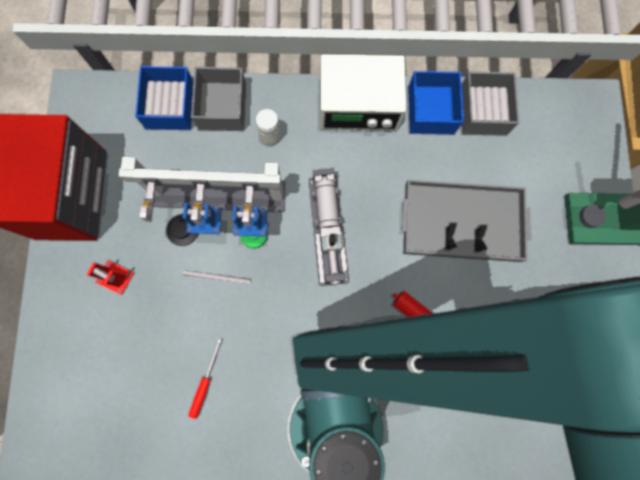

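View pics/wrist0.png

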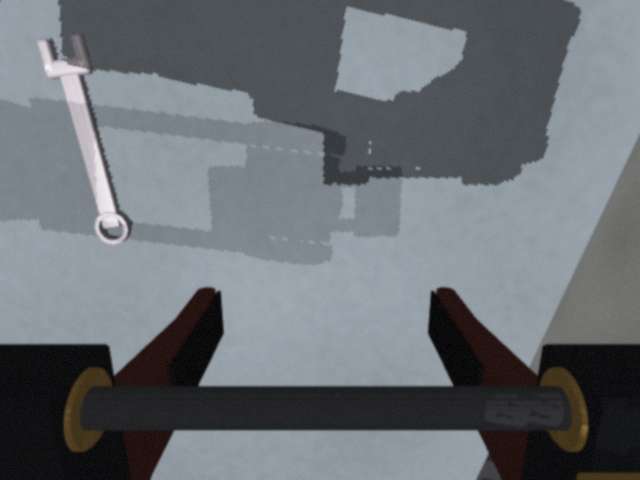

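```bash
cat > h.py <<'E'
import numpy as np, cv2
from scipy.spatial.transform import Rotation as R
from scipy.optimize import least_squares
def rot(q): return R.from_quat([q[1],q[2],q[3],q[0]]).as_matrix()
def proj(m,P):
    P=np.atleast_2d(P); c=(P-m["xyz"])@rot(m["orientation"])
    K=m["K"]; return np.c_[K[0,2]+K[0,0]*c[:,0]/-c[:,2], K[1,2]-K[1,1]*c[:,1]/-c[:,2]]
def unproj(m,uv,z):
    K=m["K"]; d=np.array([(uv[0]-K[0,2])/K[0,0],-(uv[1]-K[1,2])/K[1,1],-1.])
    d=rot(m["orientation"])@d; return m["xyz"]+d*(z-m["xyz"][2])/d[2]
def crop(im,x0,y0,w,h,s,fn):
    c=cv2.resize(im[y0:y0+h,x0:x0+w],None,fx=s,fy=s,interpolation=cv2.INTER_CUBIC)
    cv2.imwrite(fn,c[:,:,::-1])
def tf(x,y,yaw,P):
    P=np.atleast_2d(P); c,s=np.cos(yaw),np.sin(yaw)
    return np.c_[x+c*P[:,0]-s*P[:,1], y+s*P[:,0]+c*P[:,1], P[:,2]]
E
python3 - <<'E'
from h import *
im=cv2.imread("pics/top0.png")[:,:,::-1]
crop(im,110,150,200,150,4,"pics/t_rack.png")
crop(im,390,165,160,120,5,"pics/t_tray.png")
crop(im,290,160,80,140,4,"pics/t_clamp.png")
im=cv2.imread("pics/scene0.png")[:,:,::-1]
crop(im,260,200,240,130,3,"pics/s_rack.png")
E
```

```text
(no output)
```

View pics/t_rack.png

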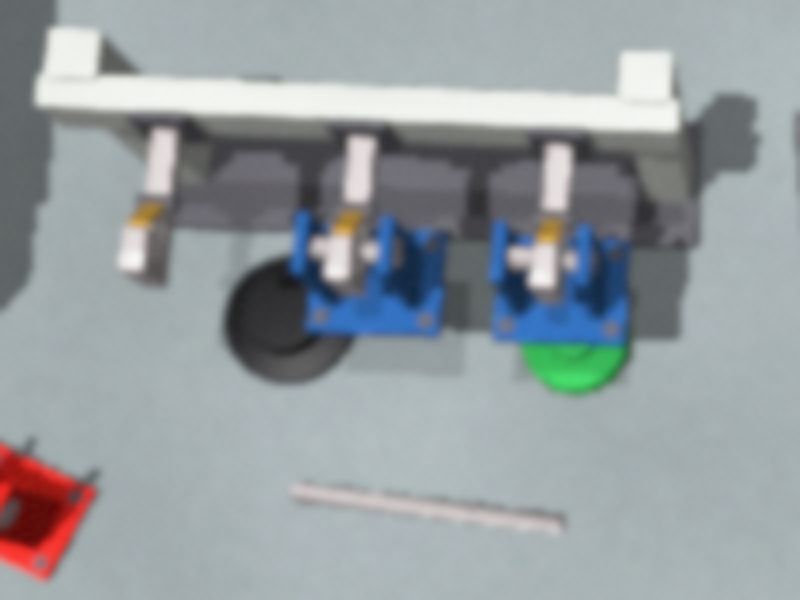

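View pics/t_tray.png

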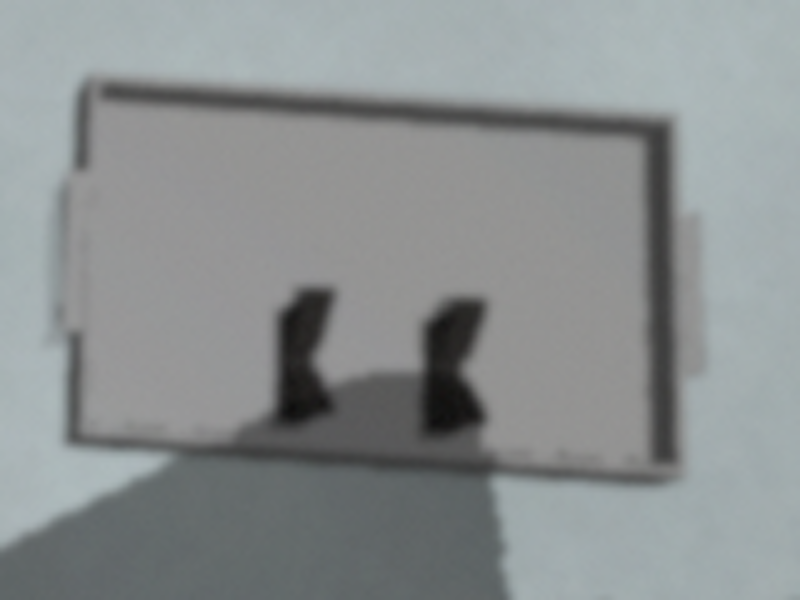

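View pics/t_clamp.png

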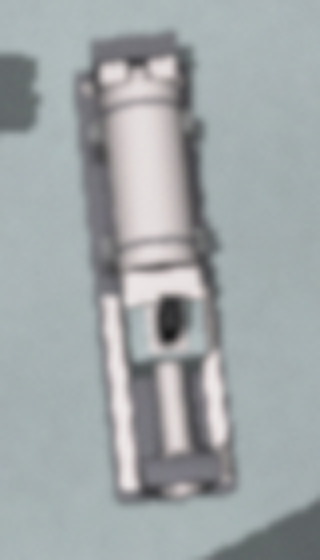

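View pics/s_rack.png

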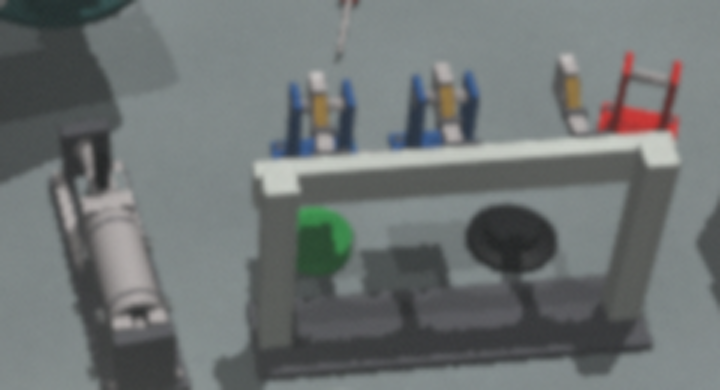

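Run:
```python
from h import *
from bench import env
t=env.camera_model("top"); s=env.camera_model("scene")
a=unproj(t,(120,175.75),.215);b=unproj(t,(279.5,182),.215);print(a,b,np.linalg.norm(a-b))
for p in [(407.4,181),(524.4,189),(404,253.4),(526,260)]: print(unproj(t,p,.036))
# base of robot visible near (340,430)?
print(proj(t,[[0,0,0]]),proj(s,[[0,0,0]]))
for p in [(118,281),(228,278),(104,343),(226,336)]: print('s',unproj(s,p,.036))
print('clamp', unproj(t,(290+137/4,160+75/4),.07),unproj(t,(290+160/4,160+250/4),.07))
```

```text
[0.5817768  0.50873771 0.215     ] [0.57294159 0.1435763  0.215     ] 0.36526828186751426
[ 0.64257595 -0.18919236  0.036     ]
[ 0.62522368 -0.50605505  0.036     ]
[ 0.44321355 -0.17505958  0.036     ]
[ 0.43044754 -0.49550144  0.036     ]
[[335.84553114 428.72911517]] [[278.55775341 187.91603578]]
s [ 0.42686765 -0.49761669  0.036     ]
s [ 0.45639206 -0.17639602  0.036     ]
s [ 0.65092275 -0.50293844  0.036     ]
s [ 0.6682602  -0.18185178  0.036     ]
clamp [0.6332525  0.03709406 0.07      ] [0.5151661 0.0211752 0.07     ]
```

Run:
```python
from h import *
from bench import env
s=env.state(); w=env.camera_model("wrist"); T=rot(s["orientation"]); print(np.round(T,3))
print('cam in tool',T.T@(w["xyz"]-s["position"])); print(np.round(T.T@rot(w["orientation"]),3))
```

```text
[[-0.963 -0.     0.269]
 [-0.269  0.001 -0.963]
 [-0.    -1.    -0.001]]
cam in tool [-0.07746788 -0.16279515  0.00042328]
[[-0.    -0.96  -0.28 ]
 [ 0.001  0.28  -0.96 ]
 [ 1.    -0.     0.001]]
```

```bash
cat > plan.py <<'E'
import sys
from h import *
from bench import env
# usage: plan.py x y z psi [grasp]
def plan(x,y,z,psi):
    s=env.state(); T=rot(s["orientation"])
    c,n=np.cos(psi),np.sin(psi)
    G=np.array([[-c,0,n],[-n,0,-c],[0,-1,0]]) # tool x=-(c,n), y=down, z = x cross y
    assert abs(np.linalg.det(G)-1)<1e-6
    rv=R.from_matrix(T.T@G).as_rotvec()
    d=np.array([x,y,z])-s["position"]
    print("t",round(s["time_s"],2),"pos",np.round(s["position"],4),"psi",round(np.arctan2(-T[1,0],-T[0,0]),4),"w",round(s["width"],4),"F",np.round(s["contact_force"],1),"q",np.round(s["q"],2))
    print("turn (do first)",np.round(rv,4)," shift before turn axes",np.round(T.T@d,4)," shift after turn",np.round(G.T@d,4))
if __name__=="__main__":
    plan(*map(float,sys.argv[1:5]))
E
python3 plan.py 0.57 0.025 0.29 0.134
```

```text
t 0.15 pos [ 0.1616 -0.5773  0.222 ] psi 0.2729 w 0.088 F [0.2 0.6 0.2] q [-1.41  0.36  1.51 -0.    1.27 -0.12]
turn (do first) [ 0.0014  0.1389 -0.    ]  shift before turn axes [-0.5556 -0.0672 -0.47  ]  shift after turn [-0.4852 -0.068  -0.5423]
```

Request:
send_rows([
  [[0,-0.014,0],[0,0.07,0],0.0878],
  [[0,-0.014,0],[0,0.069,0],0.0878],
  [[-0.026,-0.003,-0.03],[0,0,0],0.0878],
  [[-0.026,-0.003,-0.03],[0,0,0],0.0878],
  [[-0.026,-0.003,-0.03],[0,0,0],0.0878],
  [[-0.026,-0.003,-0.03],[0,0,0],0.0878],
  [[-0.026,-0.003,-0.03],[0,0,0],0.0878],
  [[-0.026,-0.003,-0.03],[0,0,0],0.0878],
  [[-0.026,-0.003,-0.03],[0,0,0],0.0878],
  [[-0.026,-0.003,-0.03],[0,0,0],0.0878],
])

```text
time_s: 0.98
position: [0.3362, -0.3103, 0.2747]
orientation: [0.047, -0.047, 0.706, -0.705]
contact_force: [1.2, -1.1, -0.2]
width: 0.0875
```

Request:
send_rows([
  [[-0.027,-0.002,-0.03],[0,0,0],0.0878],
  [[-0.027,-0.002,-0.03],[0,0,0],0.0878],
  [[-0.027,-0.002,-0.03],[0,0,0],0.0878],
  [[-0.027,-0.002,-0.03],[0,0,0],0.0878],
  [[-0.027,-0.002,-0.03],[0,0,0],0.0878],
  [[-0.027,-0.002,-0.03],[0,0,0],0.0878],
  [[-0.027,-0.002,-0.03],[0,0,0],0.0878],
  [[-0.027,-0.002,-0.03],[0,0,0],0.0878],
  [[-0.027,-0.002,-0.03],[0,0,0],0.0878],
  [[-0.027,-0.002,-0.03],[0,0,0],0.0878],
])

```text
time_s: 1.82
position: [0.5639, 0.0232, 0.2946]
orientation: [0.047, -0.048, 0.706, -0.706]
contact_force: [1.1, -0.7, -0.3]
width: 0.0877
```

```bash
cat > look.py <<'E'
import sys,json
from h import *
from bench import env
n=sys.argv[1]; fn=sys.argv[2]
m=env.camera_model(n); im=env.camera(n); cv2.imwrite(f"pics/{fn}.png",im[:,:,::-1])
json.dump({k:v.tolist() for k,v in m.items()},open(f"pics/{fn}.json","w"))
E
cat >> h.py <<'E'
import json
def model(fn):
    return {k:np.array(v) for k,v in json.load(open(f"pics/{fn}.json")).items()}
E
python3 plan.py 0.57 0.025 0.29 0.134; python3 look.py wrist w1; python3 look.py top t1
```

```text
t 1.82 pos [0.5639 0.0232 0.2946] psi 0.1342 w 0.0877 F [ 1.1 -0.7 -0.3] q [-0.08  0.25  1.49 -0.    1.4   1.36]
turn (do first) [0.0001 0.0002 0.0003]  shift before turn axes [-0.0063  0.0046 -0.0009]  shift after turn [-0.0063  0.0046 -0.0009]
```

View pics/w1.png

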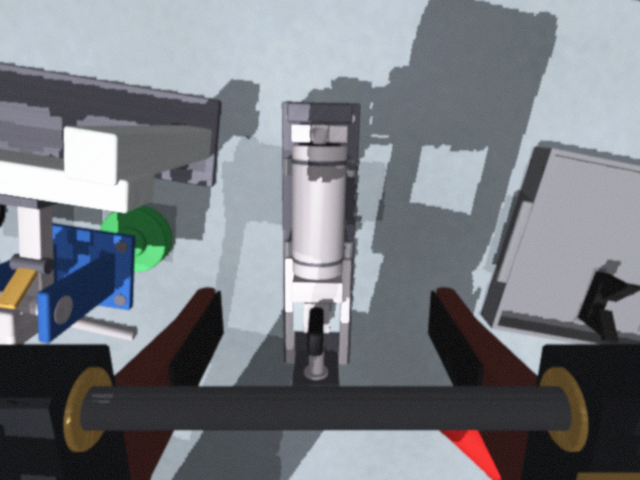

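View pics/t1.png

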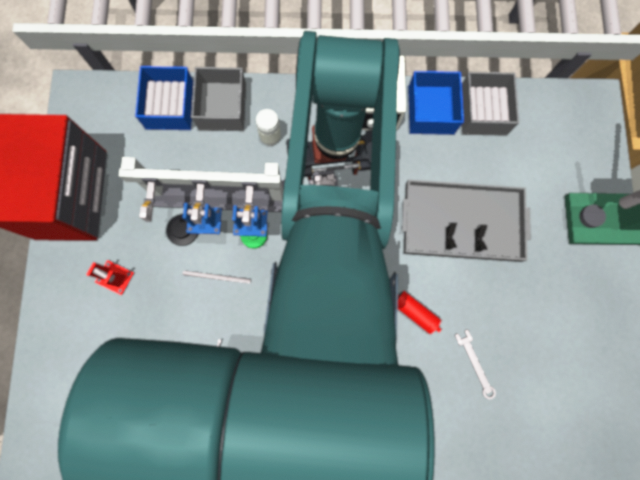

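Run:
```python
from h import *
im=cv2.imread("pics/w1.png")[:,:,::-1]
crop(im,270,90,100,150,4,"pics/w1a.png")
crop(im,270,240,100,145,4,"pics/w1b.png")
```

```text
(no output)
```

View pics/w1a.png

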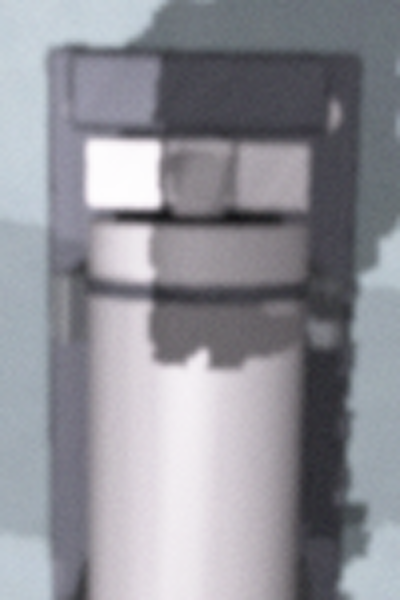

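View pics/w1b.png

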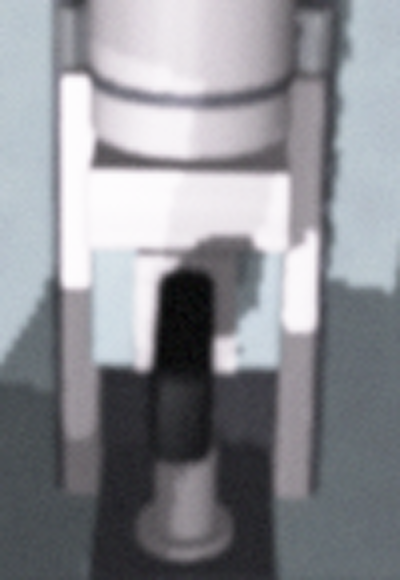

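Run:
```python
from h import *
w=model("w1"); t=model("t1"); 
far=unproj(w,(319.75,146),.07); near=unproj(w,(318.5,277),.07)
print("axis",far,near,np.linalg.norm(far-near), np.arctan2(*(far-near)[[1,0]]))
for z in (.11,.12,.13,.136,.14,.15): print(z,unproj(w,(316,344.7),z),proj(t,unproj(w,(316,344.7),z)))
for z in (.0,.085): print('fixed jaw top edges',z,unproj(w,(270+75/4,90+50/4),z),unproj(w,(270+325/4,90+130/4),z))
```

```text
axis [0.62053573 0.03608187 0.07      ] [0.49506331 0.02087069 0.07      ] 0.1263910853071394 0.12064250571333612
0.11 [0.44302891 0.01576132 0.11      ] [[332.69728795 247.09955661]]
0.12 [0.4487233  0.01626544 0.12      ] [[332.70364129 244.04137787]]
0.13 [0.45441768 0.01676955 0.13      ] [[332.71009389 240.93542106]]
0.136 [0.45783431 0.01707202 0.136     ] [[332.71401407 239.04844552]]
0.14 [0.46011207 0.01727367 0.14      ] [[332.7166481  237.78055769]]
0.15 [0.46580645 0.01777778 0.15      ] [[332.72330633 234.57562348]]
fixed jaw top edges 0.0 [0.6562252  0.07424815 0.        ] [0.64520178 0.00686504 0.        ]
fixed jaw top edges 0.085 [0.653362   0.06663238 0.085     ] [0.64438735 0.01177282 0.085     ]
```

```bash
python3 plan.py 0.458 0.0168 0.102 0.126
```

```text
t 1.92 pos [0.5661 0.0258 0.2946] psi 0.1388 w 0.0883 F [ 0.  -0.6  0.5] q [-0.08  0.25  1.48  0.    1.4   1.35]
turn (do first) [ 0.0019  0.0128 -0.0022]  shift before turn axes [ 0.1087  0.1923 -0.0056]  shift after turn [ 0.1084  0.1926 -0.0046]
```

Request:
send_rows([
  [[0.027,0.02,-0.001],[0,0.011,0],0.05],
  [[0.027,0.02,-0.001],[0,0,0],0.05],
  [[0.027,0.02,-0.001],[0,0,0],0.05],
  [[0.027,0.02,-0.002],[0,0,0],0.05],
  [[0,0.03,0],[0,0,0],0.05],
  [[0,0.03,0],[0,0,0],0.05],
  [[0,0,0],[0,0,0],0.05],
])

```text
time_s: 2.5
position: [0.4506, 0.0125, 0.1506]
orientation: [0.04, -0.046, 0.706, -0.705]
contact_force: [-1.1, -0.5, -0.1]
width: 0.0504
```

```bash
python3 plan.py 0.458 0.0168 0.102 0.126; python3 look.py wrist w2
```

```text
t 2.5 pos [0.4506 0.0125 0.1506] psi 0.1222 w 0.0504 F [-1.1 -0.5 -0.1] q [-0.13  0.24  1.9  -0.    1.01  1.32]
turn (do first) [ 0.0021 -0.0038  0.0088]  shift before turn axes [-0.0083  0.0485 -0.0033]  shift after turn [-0.0079  0.0486 -0.0034]
```

View pics/w2.png

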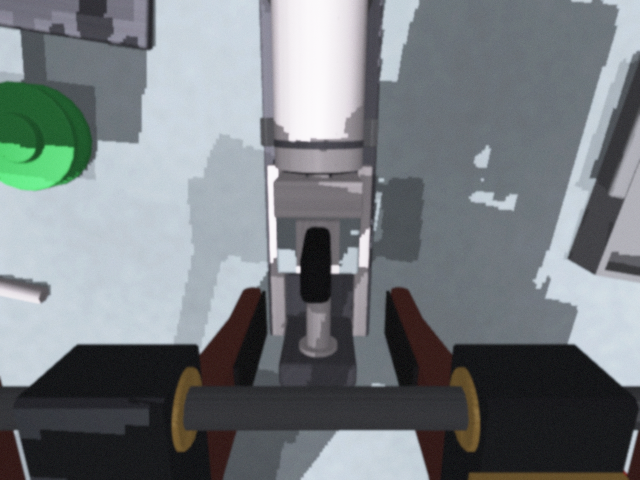

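Run:
```python
from h import *
w=model("w2")
print(proj(w,[[.458,.017,.136]]))
P=tf(.458,.017,.126,[[12,7,0],[12,-7,0],[-12,7,0],[-12,-7,0]]*np.array([.001,.001,1])+[0,0,.136]);print(proj(w,P))
im=cv2.imread("pics/w2.png")[:,:,::-1]
crop(im,270,200,100,110,5,"pics/w2a.png")
```

```text
[[317.29333275 282.55139466]]
[[301.3816373  257.57589606]
 [332.70908906 257.49506093]
 [302.43437774 306.70271932]
 [332.63915516 306.63868112]]
```

View pics/w2a.png

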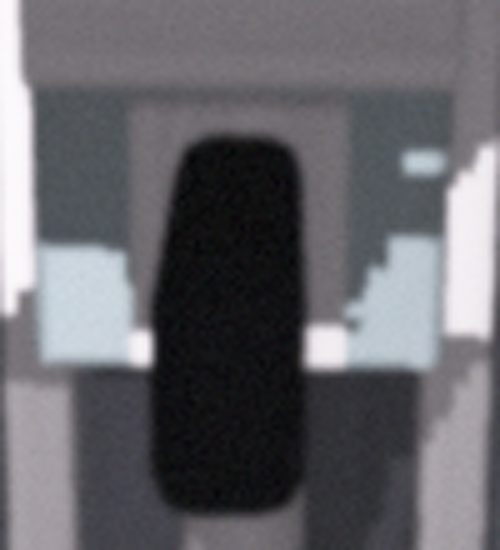

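Request:
send_rows([
  [[-0.005,0,-0.003],[0,0,0.004],0.05],
  [[-0.004,0.01,-0.001],[0,0,0.004],0.05],
  [[0,0.02,0],[0,0,0],0.05],
  [[0,0.018,0],[0,0,0],0.05],
  [[0,0,0],[0,0,0],0.05],
  [[0,0,0],[0,0,0],0.0],
  [[0,0,0],[0,0,0],0.0],
  [[0,0,0],[0,0,0],0.0],
  [[0,0,0],[0,0,0],0.0],
  [[0,0,0],[0,0,0],0.0],
], newtons=25)

```text
time_s: 3.38
position: [0.465, 0.0177, 0.1076]
orientation: [0.047, -0.04, 0.706, -0.706]
contact_force: [-0.4, 0.0, -0.4]
width: 0.0203
```

```bash
python3 plan.py 0.458 0.0168 0.102 0.126
```

```text
t 3.38 pos [0.465  0.0177 0.1076] psi 0.1228 w 0.0203 F [-0.4  0.  -0.4] q [-0.11  0.31  1.93  0.    0.89  1.33]
turn (do first) [-0.0003 -0.0032 -0.0097]  shift before turn axes [0.0072 0.0055 0.    ]  shift after turn [ 0.0071  0.0056 -0.    ]
```

Request:
send_rows([
  [[0.003,0.003,0],[0,0,0],0.0],
  [[0,0,0],[0,0,0],0.0],
  [[0,0,0],[0,0,0],0.0],
  [[0,0,0],[0,0,0],0.0],
])

```text
time_s: 3.72
position: [0.4631, 0.0186, 0.105]
orientation: [0.047, -0.039, 0.707, -0.705]
contact_force: [-0.5, 7.4, 10.3]
width: 0.0138
```

Request:
send_rows([
  [[0,0,0],[0,0,0],0.0],
  [[0,0,0],[0,0,0],0.0],
])

```text
time_s: 3.88
position: [0.4631, 0.0187, 0.105]
orientation: [0.047, -0.039, 0.707, -0.705]
contact_force: [0.9, 7.1, 9.8]
width: 0.0137
```

Request:
send_rows([
  [[0.004,0,-0.001],[0,0,0],0.0],
  [[0.007,-0.001,0],[0,0,0],0.0],
  [[0.007,0,0],[0,0,0],0.0],
  [[0.007,0,0],[0,0,0],0.0],
  [[0.007,0,0],[0,0,0],0.0],
  [[0.006,0,0],[0,0,0],0.0],
  [[0.004,0,0],[0,0,0],0.0],
  [[0,0,0],[0,0,0],0.0],
])

```text
time_s: 4.55
position: [0.4201, 0.0138, 0.105]
orientation: [0.047, -0.039, 0.706, -0.705]
contact_force: [0.6, 4.4, 6.6]
width: 0.0139
```

```bash
python3 plan.py 0.562 0.0287 0.15 0.123;python3 look.py wrist w3
```

```text
t 4.55 pos [0.4201 0.0138 0.105 ] psi 0.1214 w 0.0139 F [0.6 4.4 6.6] q [-0.14  0.26  2.03  0.    0.84  1.31]
turn (do first) [ 0.001  -0.0016 -0.0106]  shift before turn axes [-0.1431 -0.0435  0.0023]  shift after turn [-0.1426 -0.045   0.0026]
```

View pics/w3.png

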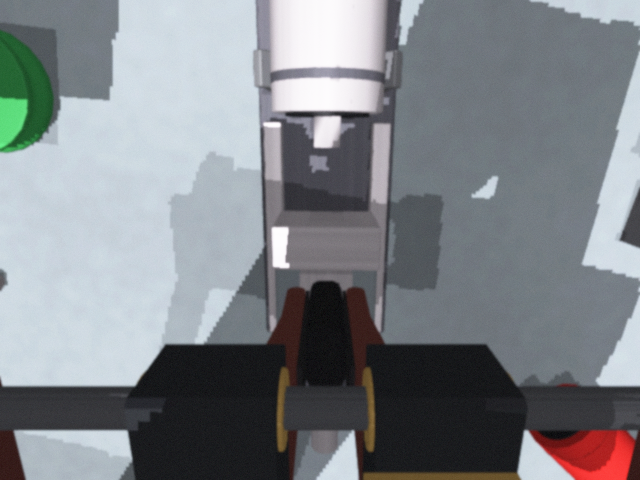

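Request:
send_rows([
  [[0,0,0],[0,0,0],0.04],
  [[0,0,0],[0,0,0],0.04],
  [[0,-0.02,0],[0,0,-0.005],0.0878],
  [[0,-0.03,0],[0,0,-0.005],0.0878],
  [[-0.02,0,0],[0,0,0],0.0878],
  [[-0.03,0,0],[0,0,0],0.0878],
  [[-0.03,0,0],[0,0,0],0.0878],
  [[-0.03,0,0],[0,0,0],0.0878],
  [[-0.03,0,0],[0,0,0],0.0878],
  [[0,0,0],[0,0,0],0.0878],
])

```text
time_s: 5.43
position: [0.5644, 0.0302, 0.1542]
orientation: [-0.045, 0.042, -0.705, 0.706]
contact_force: [0.9, 0.7, -0.3]
width: 0.0768
```

```bash
python3 plan.py 0.561 0.030 0.056 0.123;python3 look.py wrist w4
```

```text
t 5.43 pos [0.5644 0.0302 0.1542] psi 0.1232 w 0.0768 F [ 0.9  0.7 -0.3] q [-0.07  0.38  1.67 -0.    1.09  1.38]
turn (do first) [-0.0012  0.0002 -0.0033]  shift before turn axes [ 0.0037  0.0981 -0.0004]  shift after turn [ 0.0034  0.0982 -0.0002]
```

View pics/w4.png

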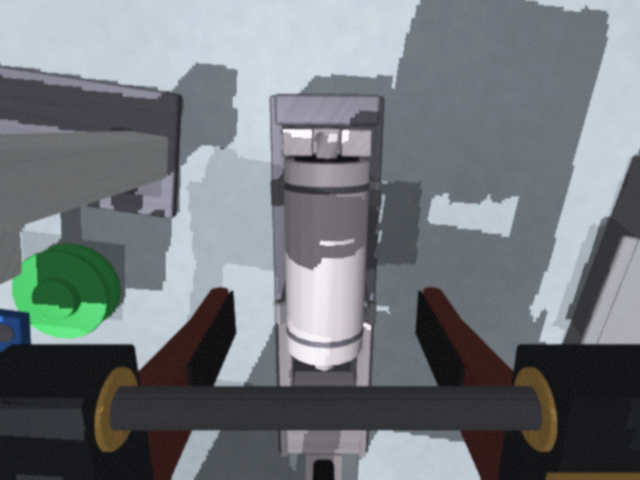

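Request:
send_rows([
  [[0.003,0.03,0],[0,0,0],0.0878],
  [[0,0.03,0],[0,0,0],0.0878],
  [[0,0.02,0],[0,0,0],0.0878],
  [[0,0.015,0],[0,0,0],0.0878],
  [[0,0.003,0],[0,0,0],0.0878],
  [[0,0,0],[0,0,0],0.0878],
  [[0,0,0],[0,0,0],0.045],
  [[0,0,0],[0,0,0],0.045],
  [[0,0,0],[0,0,0],0.045],
  [[0,0,0],[0,0,0],0.045],
], newtons=40)

```text
time_s: 6.32
position: [0.5558, 0.0299, 0.0571]
orientation: [-0.043, 0.043, -0.706, 0.706]
contact_force: [-0.4, -0.4, 1.0]
width: 0.0642
```

Request:
send_rows([
  [[0,0,0],[0,0,0],0.04],
  [[0,0,0],[0,0,0],0.04],
  [[0,0,0],[0,0,0],0.04],
])

```text
time_s: 6.57
position: [0.5555, 0.0292, 0.0565]
orientation: [-0.043, 0.044, -0.705, 0.706]
contact_force: [-1.2, -3.6, 3.2]
width: 0.0494
```

```bash
python3 plan.py 0.561 0.030 0.056 0.123
```

```text
t 6.57 pos [0.5555 0.0292 0.0565] psi 0.1232 w 0.0494 F [-1.2 -3.6  3.2] q [-0.07  0.5   1.77 -0.    0.87  1.38]
turn (do first) [-0.0013  0.0002  0.0013]  shift before turn axes [-0.0056  0.0005 -0.0001]  shift after turn [-0.0056  0.0005 -0.0001]
```

Request:
send_rows([
  [[0,-0.01,0],[0,0,0],0.04],
  [[0,-0.02,0],[0,0,0],0.04],
  [[0,-0.03,0],[0,0,0],0.04],
  [[0,-0.03,0],[0,0,0],0.04],
  [[0,-0.03,0],[0,0,0],0.04],
  [[0,-0.03,0],[0,0,0],0.04],
  [[0,-0.02,0],[0,0,0],0.04],
])

```text
time_s: 7.15
position: [0.5552, 0.0304, 0.2287]
orientation: [0.043, -0.044, 0.706, -0.706]
contact_force: [0.8, -0.2, -6.3]
width: 0.0494
```

```bash
python3 plan.py 0.486 -0.338 0.226 1.51;python3 look.py wrist w5; python3 look.py top t5
python3 - <<'E'
from h import *
im=cv2.imread("pics/t5.png")[:,:,::-1]
crop(im,390,165,160,120,5,"pics/t5_tray.png")
E
```

```text
t 7.15 pos [0.5552 0.0304 0.2287] psi 0.1229 w 0.0494 F [ 0.8 -0.2 -6.3] q [-0.07  0.29  1.6   0.    1.25  1.38]
turn (do first) [ 1.1000e-03 -1.3871e+00  5.0000e-04]  shift before turn axes [0.1139 0.0026 0.3571]  shift after turn [ 0.3719  0.0027 -0.0467]
```

View pics/w5.png

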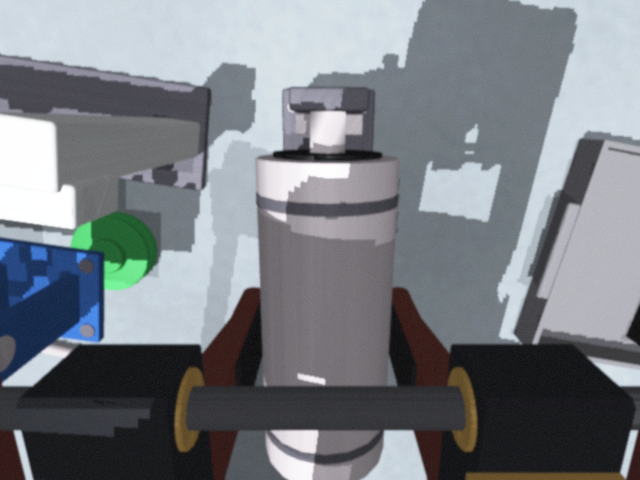

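View pics/t5_tray.png

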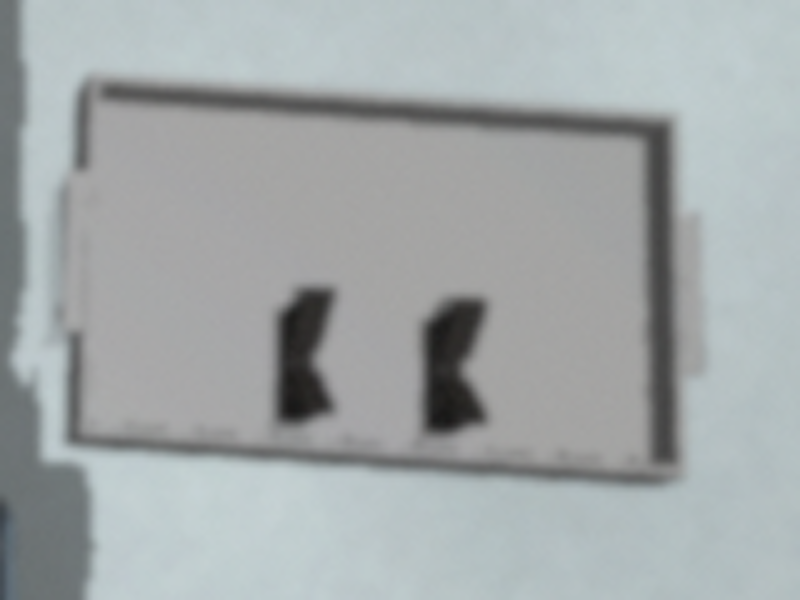

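```bash
cat > trayfit.py <<'E'
from h import *
def fit(m,pts,uv,x0=(.536,-.341,-.06)):
    pts=np.array(pts)*.001; uv=np.array(uv,float)
    f=lambda p:(proj(m,tf(*p,pts))-uv).ravel()
    r=least_squares(f,x0,loss="soft_l1"); return r.x,r.fun.reshape(-1,2)
E
python3 - <<'E'
from trayfit import *
t=model("t5")
P=[(100,160,36),(100,-160,36),(-100,160,0),(-100,-160,36),(-19,32,57),(-19,-32,57),(-19,-48,57),(-81,32,57),(-81,-48,57)]
c=np.array([(90,80),(672,120),(70,442),(682,472),(335,290),(455,299),(487,300),(335,413),(487,425)])/5.+[390,165]-[.4,.4]
p,r=fit(t,P,c); print(p); print(np.round(r,1))
s=tf(*p,[[-.05,0,.062]]);print("saddle",s)
E
```

```text
[ 0.53902099 -0.34301565 -0.05129518]
[[-0.6 -1.2]
 [ 0.9 -1.5]
 [-1.2  1.2]
 [ 0.8  0.8]
 [-0.2  0.6]
 [ 0.3  0.4]
 [-0.   0.6]
 [-0.3 -0.8]
 [ 0.2 -1.1]]
saddle [[ 0.48908676 -0.34045202  0.062     ]]
```

Request:
send_rows([
  [[0.008,0,0.02],[0,0,0],0.04],
  [[0.0115,0,0.035],[0,0,0],0.04],
  [[0.0115,0,0.037],[0,0,0],0.04],
  [[0.0115,0,0.037],[0,0,0],0.04],
  [[0.0115,0,0.037],[0,0,0],0.04],
  [[0.0115,0,0.037],[0,0,0],0.04],
  [[0.0115,0,0.037],[0,0,0],0.04],
  [[0.0115,0,0.037],[0,0,0],0.04],
  [[0.0115,0,0.037],[0,0,0],0.04],
  [[0.0115,0,0.037],[0,0,0],0.04],
])

```text
time_s: 8.08
position: [0.4857, -0.3324, 0.2235]
orientation: [0.042, -0.045, 0.707, -0.704]
contact_force: [0.4, -0.1, -6.5]
width: 0.0498
```

Request:
send_rows([
  [[0,0,0],[0,-0.08,0],0.04],
  [[0,0,0],[0,-0.12,0],0.04],
  [[0,0,0],[0,-0.12,0],0.04],
  [[0,0,0],[0,-0.12,0],0.04],
  [[0,0,0],[0,-0.12,0],0.04],
  [[0,0,0],[0,-0.12,0],0.04],
  [[0,0,0],[0,-0.12,0],0.04],
  [[0,0,0],[0,-0.12,0],0.04],
  [[0,0,0],[0,-0.12,0],0.04],
  [[0,0,0],[0,-0.12,0],0.04],
])

```text
time_s: 8.92
position: [0.4863, -0.3306, 0.2234]
orientation: [0.424, -0.426, 0.568, -0.563]
contact_force: [-0.2, -0.0, -6.7]
width: 0.0493
```

Request:
send_rows([
  [[0,0,0],[0,-0.12,0],0.04],
  [[0,0,0],[0,-0.1,0],0.04],
  [[0,0,0],[0,0,0],0.04],
])

```text
time_s: 9.17
position: [0.4863, -0.3307, 0.2236]
orientation: [0.483, -0.484, 0.518, -0.514]
contact_force: [-0.6, 0.1, -6.4]
width: 0.0493
```

```bash
python3 plan.py 0.489 -0.345 0.15 1.52;python3 look.py wrist w6; python3 look.py top t6
```

```text
t 9.17 pos [ 0.4863 -0.3307  0.2236] psi 1.5063 w 0.0493 F [-0.6  0.1 -6.4] q [-0.71  0.34  1.53 -0.    1.27 -0.65]
turn (do first) [ 0.0058 -0.0137 -0.003 ]  shift before turn axes [0.0144 0.0735 0.004 ]  shift after turn [0.0142 0.0736 0.0034]
```

View pics/w6.png

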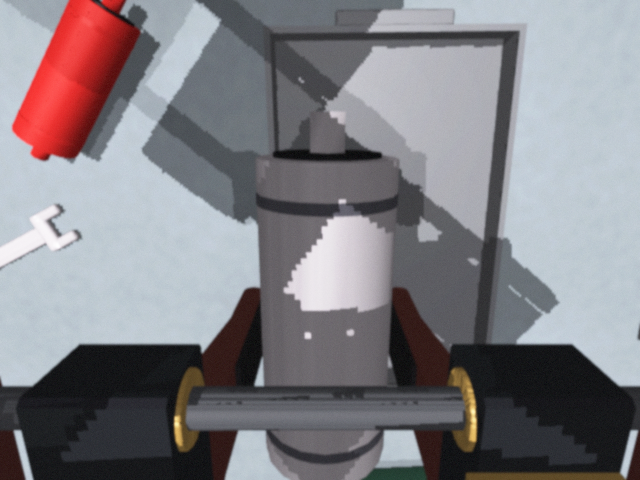

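View pics/t6.png

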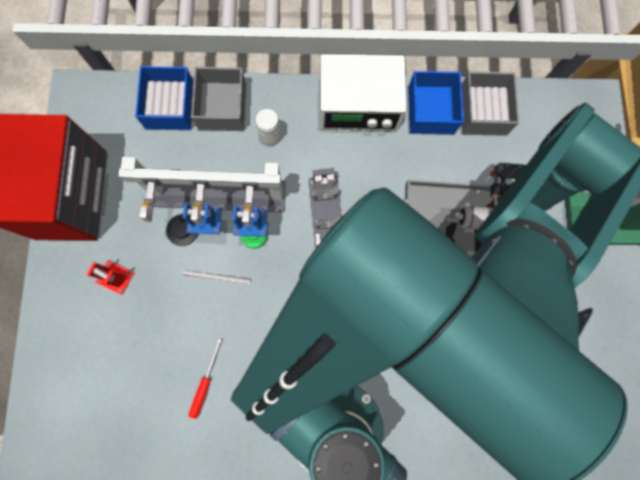

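Run:
```python
from trayfit import *
w=model("w6")
for p in [(.539,-.343,-.0513)]:
    print(np.round(proj(w,tf(*p,np.array([(100,160,36),(-100,160,36),(95,155,36),(-95,155,36),(100,-50,36),(95,155,5),(-95,155,5)])*.001)),1))
im=cv2.imread("pics/w6.png")[:,:,::-1]
crop(im,255,0,280,60,2.8,"pics/w6a.png")
```

```text
[[526.1  20.4]
 [261.8  24.6]
 [518.7  27.8]
 [268.7  31.7]
 [497.9 280.9]
 [502.3  36.2]
 [273.8  39.7]]
```

View pics/w6a.png

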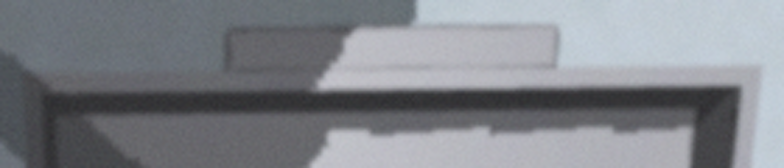

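```bash
python3 plan.py 0.490 -0.347 0.056 1.514
```

```text
t 9.27 pos [ 0.4868 -0.3311  0.2243] psi 1.4996 w 0.0494 F [ 0.7  0.8 -6.5] q [-0.71  0.34  1.53 -0.    1.27 -0.64]
turn (do first) [ 0.0047 -0.0144 -0.002 ]  shift before turn axes [0.016  0.1683 0.0051]  shift after turn [0.0157 0.1683 0.0041]
```

Request:
send_rows([
  [[0.008,0.02,0.002],[0,-0.011,0],0.04],
  [[0.008,0.03,0.002],[0,0,0],0.04],
  [[0,0.03,0],[0,0,0],0.04],
  [[0,0.03,0],[0,0,0],0.04],
  [[0,0.03,0],[0,0,0],0.04],
  [[0,0,0],[0,0,0],0.04],
])

```text
time_s: 9.77
position: [0.4864, -0.3447, 0.0799]
orientation: [0.484, -0.486, 0.519, -0.51]
contact_force: [-0.9, 1.0, -6.8]
width: 0.0496
```

```bash
python3 plan.py 0.490 -0.347 0.049 1.514;python3 look.py wrist w7; python3 look.py scene s7
python3 - <<'E'
from h import *
im=cv2.imread("pics/s7.png")[:,:,::-1]
crop(im,60,210,200,150,4,"pics/s7a.png")
E
```

```text
t 9.77 pos [ 0.4864 -0.3447  0.0799] psi 1.5108 w 0.0496 F [-0.9  1.  -6.8] q [-0.73  0.52  1.65 -0.    0.99 -0.67]
turn (do first) [ 0.0113 -0.0032 -0.0073]  shift before turn axes [0.0023 0.0308 0.0041]  shift after turn [0.0021 0.0309 0.0037]
```

View pics/w7.png

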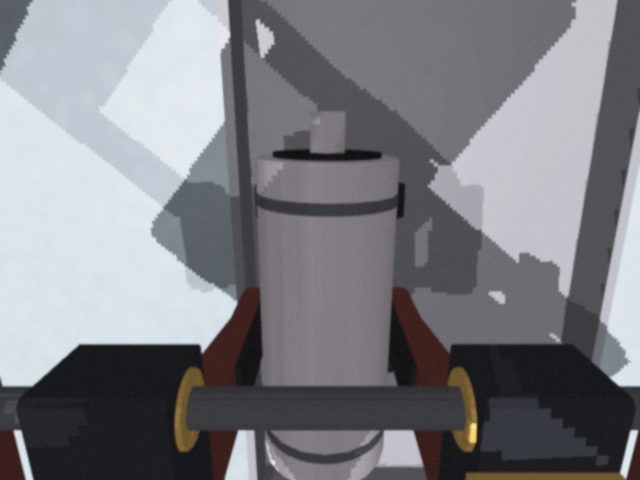

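View pics/s7a.png

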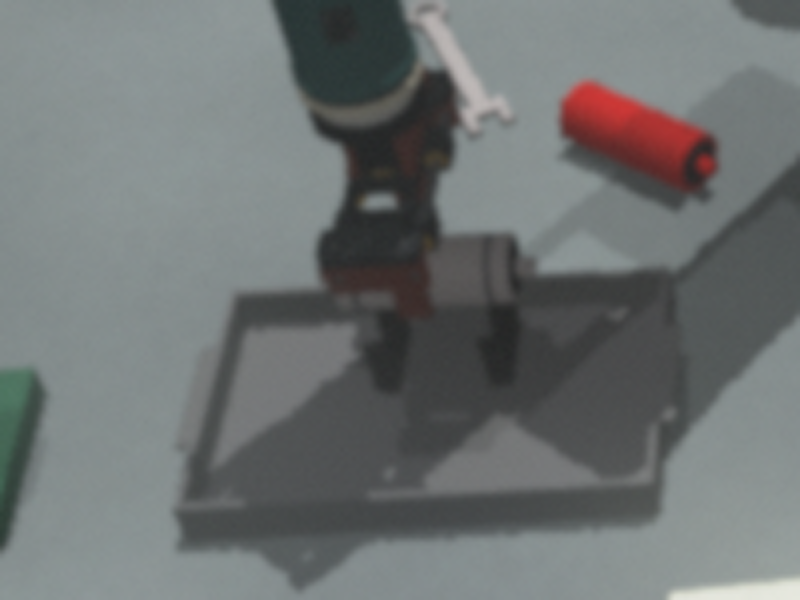

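Request:
send_rows([
  [[0.001,0.012,0.001],[0,0,0],0.04],
  [[0.001,0.01,0.001],[0,0,0],0.04],
  [[0,0.005,0],[0,0,0],0.04],
  [[0,0.002,0],[0,0,0],0.04],
  [[0,0,0],[0,0,0],0.04],
])

```text
time_s: 10.28
position: [0.4921, -0.3502, 0.057]
orientation: [0.485, -0.486, 0.515, -0.513]
contact_force: [-0.2, 0.4, -6.4]
width: 0.0494
```

```bash
python3 plan.py 0.490 -0.347 0.049 1.514
```

```text
t 10.28 pos [ 0.4921 -0.3502  0.057 ] psi 1.5136 w 0.0494 F [-0.2  0.4 -6.4] q [-0.73  0.55  1.66 -0.    0.93 -0.67]
turn (do first) [ 0.0025 -0.0004 -0.0001]  shift before turn axes [-0.0031  0.008  -0.0023]  shift after turn [-0.0031  0.008  -0.0023]
```

Request:
send_rows([
  [[0,0.002,-0.001],[0,0,0],0.04],
  [[0,0.002,0],[0,0,0],0.04],
  [[0,0.002,0],[0,0,0],0.04],
  [[0,0.001,0],[0,0,0],0.04],
  [[0,0,0],[0,0,0],0.04],
])

```text
time_s: 10.7
position: [0.4912, -0.3507, 0.0519]
orientation: [0.485, -0.486, 0.514, -0.514]
contact_force: [-3.2, 1.3, 7.4]
width: 0.049
```

Request:
send_rows([
  [[0,0,0],[0,0,0],0.066],
  [[0,0,0],[0,0,0],0.066],
  [[0,0,0],[0,0,0],0.066],
  [[0,-0.01,0],[0,0,0],0.066],
  [[0,-0.02,0],[0,0,0],0.07],
  [[0,-0.03,0],[0,0,0],0.0878],
  [[0,-0.04,0],[0,0,0],0.0878],
  [[0,-0.04,0],[0,0,0],0.0878],
])

```text
time_s: 11.37
position: [0.4914, -0.35, 0.192]
orientation: [0.485, -0.486, 0.515, -0.513]
contact_force: [0.1, -0.6, -0.1]
width: 0.0857
```

```bash
python3 plan.py 0.490 -0.347 0.049 1.514;python3 look.py wrist w8; python3 look.py scene s8
python3 - <<'E'
from h import *
im=cv2.imread("pics/s8.png")[:,:,::-1]
crop(im,60,210,200,150,4,"pics/s8a.png")
E
```

```text
t 11.37 pos [ 0.4914 -0.35    0.192 ] psi 1.5138 w 0.0857 F [ 0.1 -0.6 -0.1] q [-0.73  0.39  1.54 -0.    1.21 -0.68]
turn (do first) [ 0.0025 -0.0002 -0.0004]  shift before turn axes [-0.0028  0.143  -0.0012]  shift after turn [-0.0029  0.143  -0.0016]
```

View pics/w8.png

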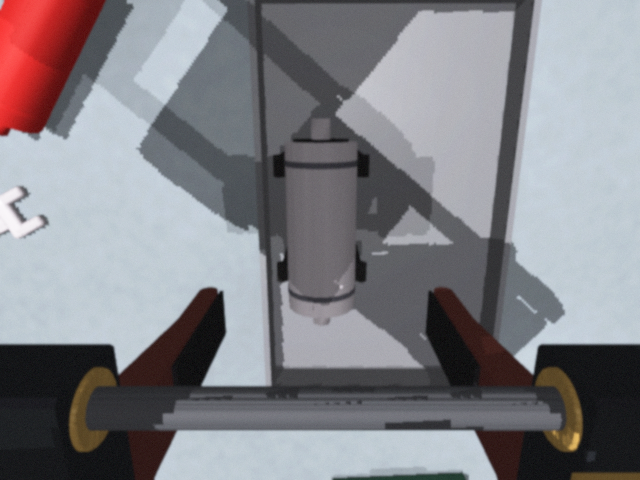

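View pics/s8a.png

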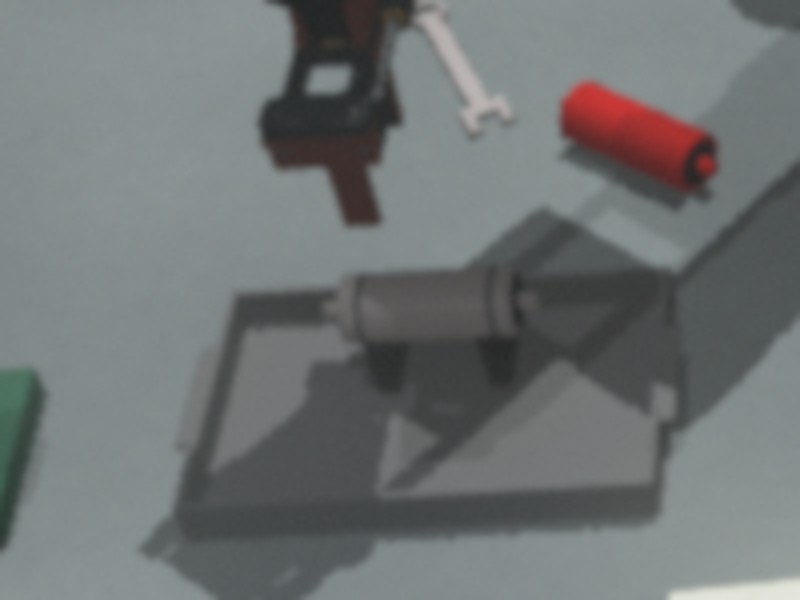

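Request:
send_rows([
  [[0,0,0],[0,0.1,0],0.0878],
  [[0,0,0],[0,0.12,0],0.0878],
  [[0,0,0],[0,0.12,0],0.0878],
  [[0,0,0],[0,0.12,0],0.0878],
  [[0,0,0],[0,0.12,0],0.0878],
  [[0,0,0],[0,0.12,0],0.0878],
  [[0,0,0],[0,0.12,0],0.0878],
  [[0,0,0],[0,0.12,0],0.0878],
  [[0,0,0],[0,0.12,0],0.0878],
  [[0,0,0],[0,0.12,0],0.0878],
])

```text
time_s: 12.3
position: [0.4918, -0.3503, 0.1904]
orientation: [-0.115, 0.116, -0.698, 0.698]
contact_force: [1.0, -0.3, 0.2]
width: 0.0874
```

Request:
send_rows([
  [[0,0,0],[0,0.12,0],0.0878],
  [[0,0,0],[0,0.09,0],0.0878],
])

```text
time_s: 12.47
position: [0.4918, -0.3504, 0.1905]
orientation: [-0.041, 0.042, -0.706, 0.706]
contact_force: [0.0, 0.5, 0.5]
width: 0.0878
```

```bash
python3 plan.py 0.4201 0.0138 0.16 0.122
```

```text
t 12.47 pos [ 0.4918 -0.3504  0.1905] psi 0.1178 w 0.0878 F [0.  0.5 0.5] q [-0.73  0.39  1.54 -0.    1.21  0.72]
turn (do first) [-0.0003 -0.0042  0.0015]  shift before turn axes [ 0.0284  0.0304 -0.3701]  shift after turn [ 0.0269  0.0305 -0.3702]
```

Request:
send_rows([
  [[0.003,0.003,-0.037],[0,0,0],0.07],
  [[0.003,0.003,-0.037],[0,0,0],0.06],
  [[0.003,0.003,-0.037],[0,0,0],0.05],
  [[0.003,0.003,-0.037],[0,0,0],0.05],
  [[0.003,0.003,-0.037],[0,0,0],0.05],
  [[0.003,0.003,-0.037],[0,0,0],0.05],
  [[0.003,0.003,-0.037],[0,0,0],0.05],
  [[0.003,0.003,-0.037],[0,0,0],0.05],
  [[0.003,0.003,-0.037],[0,-0.004,0],0.05],
  [[0.002,0.003,-0.037],[0,0,0],0.05],
])

```text
time_s: 13.3
position: [0.4165, 0.0148, 0.1606]
orientation: [-0.045, 0.045, -0.706, 0.706]
contact_force: [0.2, 0.2, -0.7]
width: 0.0503
```

Request:
send_rows([
  [[0,0,0],[0,0,0],0.05],
])

```text
time_s: 13.38
position: [0.414, 0.0185, 0.1599]
orientation: [0.045, -0.048, 0.707, -0.705]
contact_force: [-0.8, -0.2, -0.1]
width: 0.0503
```

```bash
python3 plan.py 0.4201 0.0138 0.104 0.122;python3 look.py wrist w9
```

```text
t 13.38 pos [0.414  0.0185 0.1599] psi 0.132 w 0.0503 F [-0.8 -0.2 -0.1] q [-0.12  0.17  1.97  0.    1.01  1.31]
turn (do first) [0.003 0.01  0.004]  shift before turn axes [-0.0056  0.0559  0.0056]  shift after turn [-0.0055  0.0559  0.0054]
```

View pics/w9.png

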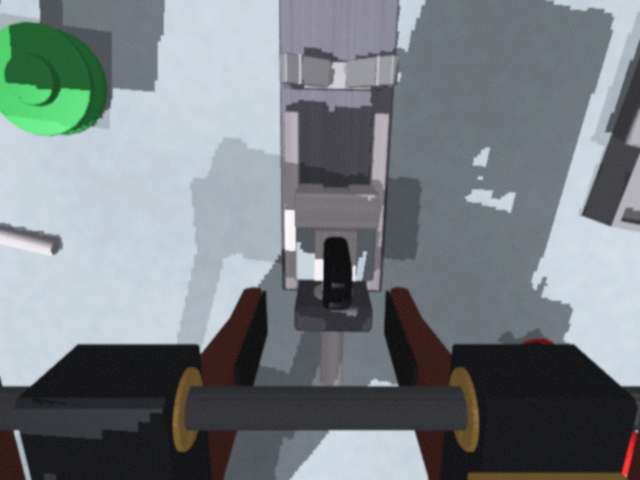

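Request:
send_rows([
  [[-0.004,0,0.005],[0,0.007,0],0.05],
  [[-0.001,0.02,0],[0,0,0],0.05],
  [[0,0.02,0],[0,0,0],0.05],
  [[0,0.014,0],[0,0,0],0.05],
  [[0,0.001,0],[0,0,0],0.05],
  [[0,0,0],[0,0,0],0.0],
  [[0,0,0],[0,0,0],0.0],
  [[0,0,0],[0,0,0],0.0],
  [[0,0,0],[0,0,0],0.0],
  [[0,0,0],[0,0,0],0.0],
], newtons=25)

```text
time_s: 14.27
position: [0.423, 0.0108, 0.1061]
orientation: [0.041, -0.042, 0.707, -0.704]
contact_force: [0.8, 24.6, 4.6]
width: 0.0207
```

Request:
send_rows([
  [[0,0,0],[0,0,0],0.0],
  [[0,0,0],[0,0,0],0.0],
])

```text
time_s: 14.43
position: [0.4222, 0.0139, 0.1061]
orientation: [0.041, -0.041, 0.709, -0.703]
contact_force: [0.9, 27.8, 5.8]
width: 0.0139
```

```bash
python3 plan.py 0.4631 0.0187 0.105 0.122
```

```text
t 14.43 pos [0.4222 0.0139 0.1061] psi 0.1159 w 0.0139 F [ 0.9 27.8  5.8] q [-0.14  0.27  2.01  0.01  0.86  1.31]
turn (do first) [ 0.0093 -0.0061  0.0003]  shift before turn axes [-0.0412  0.001  -0.    ]  shift after turn [-0.0412  0.0011  0.0002]
```

Request:
send_rows([
  [[0,0,-0.002],[0,0,0],0.0],
  [[0,0,-0.001],[0,0,0],0.0],
  [[-0.005,0,0],[0,0,0],0.0],
  [[-0.007,0,0],[0,0,0],0.0],
  [[-0.007,0,0],[0,0,0],0.0],
  [[-0.007,0,0],[0,0,0],0.0],
  [[-0.007,0,0],[0,0,0],0.0],
  [[-0.005,0,0],[0,0,0],0.0],
  [[-0.004,0,0],[0,0,0],0.0],
  [[0,0,0],[0,0,0],0.0],
])

```text
time_s: 15.27
position: [0.4636, 0.0187, 0.1061]
orientation: [0.042, -0.043, 0.707, -0.705]
contact_force: [-1.3, 9.0, 5.1]
width: 0.0141
```

```bash
python3 plan.py 0.4631 0.0187 0.105 0.122
```

```text
t 15.27 pos [0.4636 0.0187 0.1061] psi 0.1199 w 0.0141 F [-1.3  9.   5.1] q [-0.11  0.32  1.93  0.    0.9   1.34]
turn (do first) [ 0.0029 -0.0021  0.002 ]  shift before turn axes [ 0.0005  0.0011 -0.    ]  shift after turn [ 0.0005  0.0011 -0.    ]
```

Push a little more until a stop force appears.

Request:
send_rows([
  [[-0.002,0,0],[0,0,0],0.0],
  [[0,0,0],[0,0,0],0.0],
])

```text
time_s: 15.43
position: [0.4649, 0.0189, 0.106]
orientation: [0.041, -0.043, 0.707, -0.705]
contact_force: [-4.4, 8.2, 7.5]
width: 0.0136
```

Request:
send_rows([
  [[-0.002,0,0],[0,0,0],0.0],
  [[0,0,0],[0,0,0],0.0],
])

```text
time_s: 15.6
position: [0.4668, 0.0191, 0.106]
orientation: [0.041, -0.043, 0.707, -0.705]
contact_force: [-4.5, 8.7, 7.2]
width: 0.0137
```

Request:
send_rows([
  [[-0.002,0,0],[0,0,0],0.0],
  [[0,0,0],[0,0,0],0.0],
])

```text
time_s: 15.77
position: [0.467, 0.0191, 0.106]
orientation: [0.04, -0.045, 0.707, -0.705]
contact_force: [-7.9, 5.9, 12.1]
width: 0.0142
```

Request:
send_rows([
  [[-0.001,0,0],[0,0,0],0.0],
  [[0,0,0],[0,0,0],0.0],
])

```text
time_s: 15.93
position: [0.467, 0.0191, 0.106]
orientation: [0.04, -0.045, 0.707, -0.705]
contact_force: [-10.7, 4.7, 16.4]
width: 0.014
```

Request:
send_rows([
  [[0.001,0,0],[0,0,0],0.04],
  [[0,0,0],[0,0,0],0.05],
  [[0,-0.02,0],[0,0,0],0.05],
  [[0,-0.04,0],[0,0,0],0.08],
  [[0,-0.041,0],[0,0,0],0.08],
  [[0,-0.041,0],[0,0.05,0],0.08],
  [[0,-0.041,0],[0,0.05,0],0.08],
  [[0,-0.041,0],[0,0.045,0],0.08],
  [[0,-0.03,0],[0,0,0],0.08],
])

```text
time_s: 16.68
position: [0.4712, 0.0174, 0.3636]
orientation: [0.008, -0.011, -0.707, 0.707]
contact_force: [0.8, -0.7, -0.2]
width: 0.0703
```

```bash
python3 plan.py 0.50 0.27 0.36 -0.024; python3 look.py wrist w10
```

```text
t 16.68 pos [0.4712 0.0174 0.3636] psi -0.0266 w 0.0703 F [ 0.8 -0.7 -0.2] q [-0.11  0.06  1.55 -0.    1.52  1.49]
turn (do first) [-0.0009 -0.0026 -0.0034]  shift before turn axes [-0.022   0.0034 -0.2532]  shift after turn [-0.0227  0.0036 -0.2532]
```

View pics/w10.png

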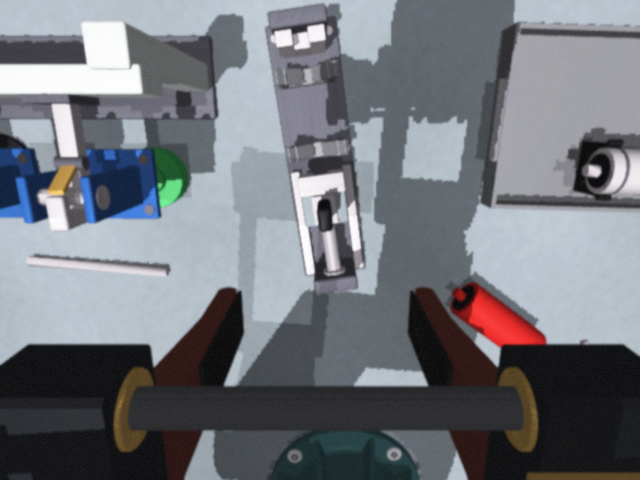

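Jaw shut (block at (320,183) close to the near V-support, as at start). On to the rack.

Request:
send_rows([
  [[-0.003,0,-0.03],[0,0,0],0.0878],
  [[-0.003,0,-0.037],[0,0,0],0.0878],
  [[-0.003,0,-0.037],[0,0,0],0.0878],
  [[-0.003,0,-0.037],[0,0,0],0.0878],
  [[-0.003,0,-0.037],[0,0,0],0.0878],
  [[-0.003,0,-0.037],[0,0,0],0.0878],
  [[-0.003,0,-0.037],[0,0,0],0.0878],
  [[0,0,0],[0,0,0],0.0878],
  [[0,0,0],[0,0,0],0.0878],
])

```text
time_s: 17.48
position: [0.4973, 0.2706, 0.3586]
orientation: [0.008, -0.007, -0.707, 0.707]
contact_force: [-0.1, 0.3, 0.4]
width: 0.0879
```

```bash
python3 plan.py 0.50 0.27 0.36 -0.024; python3 look.py wrist w11
```

```text
t 17.48 pos [0.4973 0.2706 0.3586] psi -0.0209 w 0.0879 F [-0.1  0.3  0.4] q [0.38 0.22 1.38 0.   1.55 1.97]
turn (do first) [-0.0006  0.0031  0.0021]  shift before turn axes [-0.0027 -0.0014  0.0005]  shift after turn [-0.0027 -0.0014  0.0005]
```

View pics/w11.png

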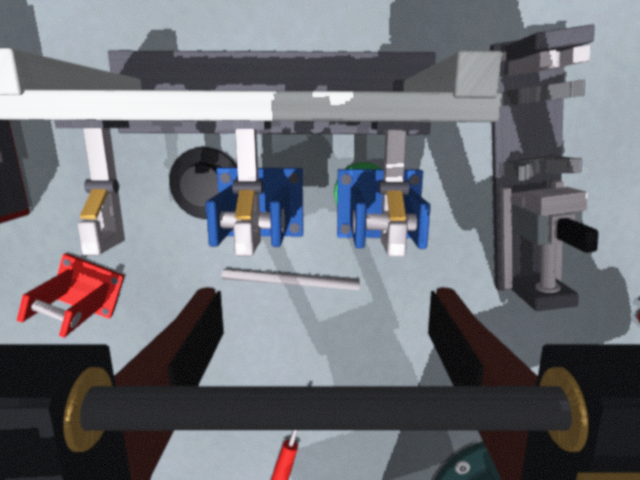

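Run:
```python
from h import *
im=cv2.imread("pics/w11.png")[:,:,::-1]
crop(im,200,85,110,175,4,"pics/w11m.png")
crop(im,330,85,110,175,4,"pics/w11r.png")
w=model("w11"); print(w["xyz"])
p=(.503,.328,-.024)
F=np.array([(-24,7,222),(-24,-7,222),(-12,7,222),(-12,-7,222),(0,20,206),(0,-20,206),(-18,28,215),(18,28,215),(-18,-28,215),(18,-28,215)])*.001
print(np.round(proj(w,tf(*p,F)),1)); print(np.round(proj(w,tf(*p,F-[0,.115,0])),1))
```

```text
[0.57519861 0.26888584 0.52119137]
[[239.8 257. ]
 [258.4 257. ]
 [238.9 241.7]
 [257.7 241.7]
 [225.4 221.1]
 [277.  221.2]
 [213.8 246.6]
 [210.3 200.1]
 [286.8 246.8]
 [285.7 200.4]]
[[392.2 257.5]
 [410.7 257.5]
 [393.  242.2]
 [411.7 242.2]
 [373.7 221.6]
 [425.3 221.7]
 [363.8 247.1]
 [365.2 200.6]
 [436.8 247.3]
 [440.6 200.9]]
```

View pics/w11m.png

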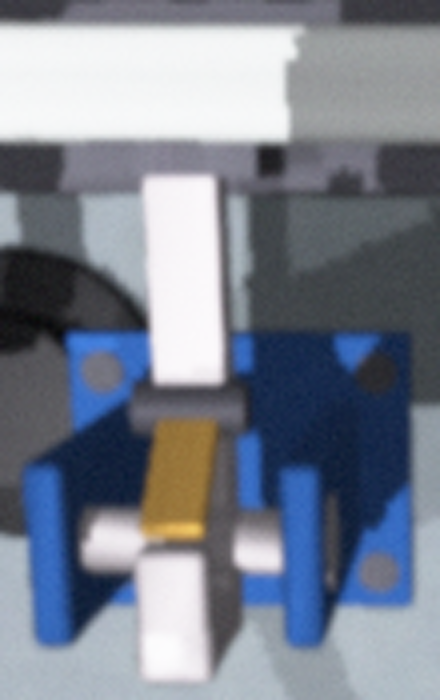

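View pics/w11r.png

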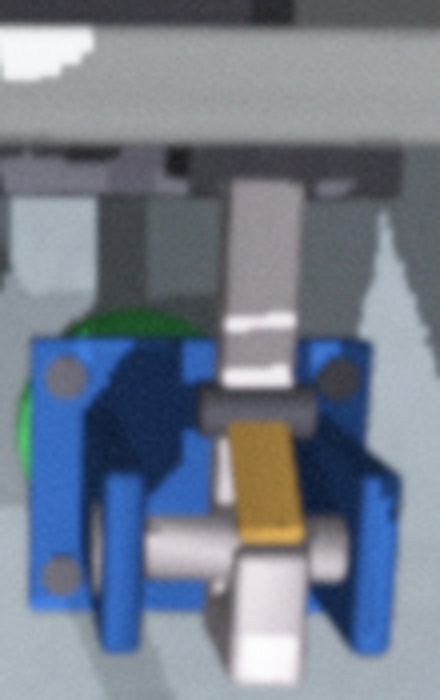

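Request:
send_rows([
  [[0,0,0.02],[0,0.003,0],0.0878],
  [[-0.001,0,0.025],[0,0,0],0.0878],
  [[0,0.02,0.005],[0,0,0],0.0878],
  [[0,0.03,0],[0,0,0],0.0878],
  [[0,0.03,0],[0,0,0],0.0878],
  [[0,0.03,0],[0,0,0],0.0878],
  [[0,0,0],[0,0,0],0.0878],
])

```text
time_s: 18.12
position: [0.4929, 0.2159, 0.244]
orientation: [0.014, -0.006, -0.706, 0.708]
contact_force: [-2.0, -0.6, -1.0]
width: 0.0878
```

```bash
python3 plan.py 0.4995 0.2205 0.181 -0.024; python3 look.py wrist w12
```

```text
t 18.12 pos [0.4929 0.2159 0.244 ] psi -0.0294 w 0.0878 F [-2.  -0.6 -1. ] q [ 0.28  0.26  1.61 -0.    1.29  1.88]
turn (do first) [-0.0038 -0.0054  0.0112]  shift before turn axes [-0.0072  0.0629 -0.005 ]  shift after turn [-0.0065  0.063  -0.0047]
```

View pics/w12.png

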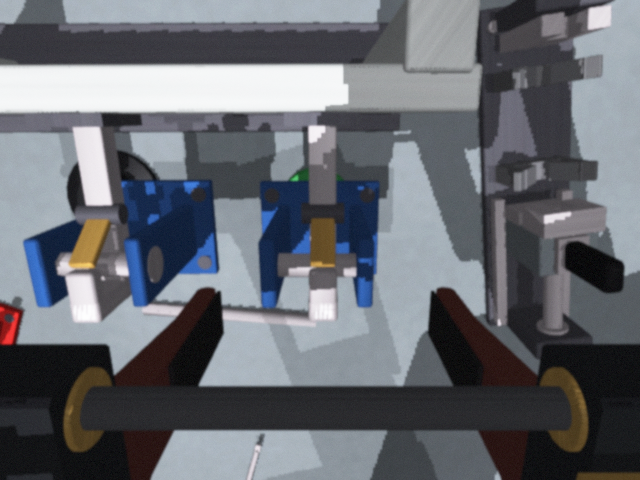

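Request:
send_rows([
  [[-0.005,0,-0.005],[0,-0.003,0.008],0.0878],
  [[-0.001,0.01,0],[0,0,0],0.0878],
  [[0,0.02,0],[0,0,0],0.0878],
  [[0,0.02,0],[0,0,0],0.0878],
  [[0,0.012,0],[0,0,0],0.0878],
  [[0,0,0],[0,0,0],0.0878],
])

```text
time_s: 18.67
position: [0.5028, 0.2237, 0.186]
orientation: [0.007, -0.01, -0.707, 0.707]
contact_force: [0.0, -0.1, 0.6]
width: 0.0878
```

```bash
python3 plan.py 0.4995 0.2205 0.181 -0.024; python3 look.py wrist w13
```

```text
t 18.67 pos [0.5028 0.2237 0.186 ] psi -0.0239 w 0.0878 F [ 0.  -0.1  0.6] q [ 0.29  0.32  1.67 -0.    1.15  1.89]
turn (do first) [-0.0009  0.0001 -0.0044]  shift before turn axes [0.0033 0.0049 0.0033]  shift after turn [0.0032 0.005  0.0033]
```

View pics/w13.png

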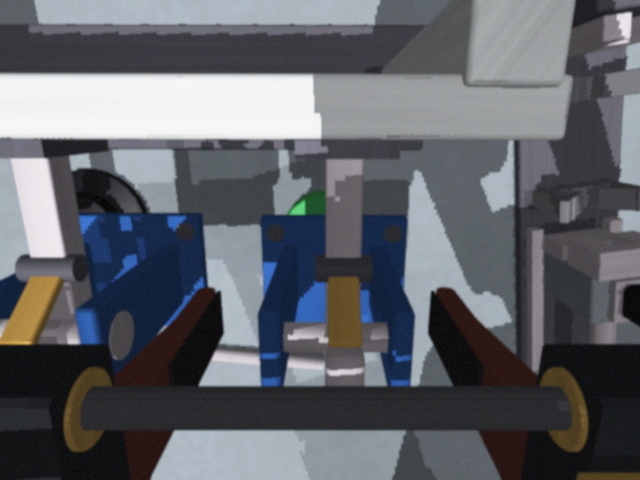

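Request:
send_rows([
  [[0.003,0.005,0.003],[0,0,0],0.0878],
  [[0,0,0],[0,0,0],0.05],
  [[0,0,0],[0,0,0],0.05],
  [[0,0,0],[0,0,0],0.05],
  [[0,0,0],[0,0,0],0.05],
  [[0,0,0],[0,0,0],0.05],
  [[0,0,0],[0,0,0],0.05],
], newtons=40)

```text
time_s: 19.3
position: [0.5005, 0.221, 0.1825]
orientation: [0.006, -0.011, -0.707, 0.707]
contact_force: [-0.1, -0.5, 3.2]
width: 0.0556
```

```bash
python3 plan.py 0.4995 0.2205 0.181 -0.024
```

```text
t 19.3 pos [0.5005 0.221  0.1825] psi -0.0242 w 0.0556 F [-0.1 -0.5  3.2] q [ 0.29  0.32  1.68 -0.    1.14  1.89]
turn (do first) [-0.0002 -0.0002 -0.0067]  shift before turn axes [0.001  0.0015 0.0005]  shift after turn [0.001  0.0015 0.0005]
```

Request:
send_rows([
  [[0,-0.002,0],[0,0,0],0.05],
  [[-0.004,0,0],[0,0,0],0.05],
  [[-0.004,0,0],[0,0,0],0.05],
  [[-0.004,0,0],[0,0,0],0.05],
  [[-0.003,0,0],[0,0,0],0.05],
  [[0,0,0],[0,0,0],0.05],
])

```text
time_s: 19.8
position: [0.5146, 0.2204, 0.1834]
orientation: [0.007, -0.01, -0.707, 0.707]
contact_force: [-1.9, 0.1, -4.9]
width: 0.056
```

```bash
python3 plan.py 0.516 0.2205 0.184 -0.024; python3 look.py wrist w14
```

```text
t 19.8 pos [0.5146 0.2204 0.1834] psi -0.0245 w 0.056 F [-1.9  0.1 -4.9] q [ 0.28  0.34  1.65 -0.    1.15  1.88]
turn (do first) [-0.0007 -0.0005 -0.0034]  shift before turn axes [-0.0014 -0.0006 -0.0001]  shift after turn [-0.0014 -0.0006 -0.0001]
```

View pics/w14.png

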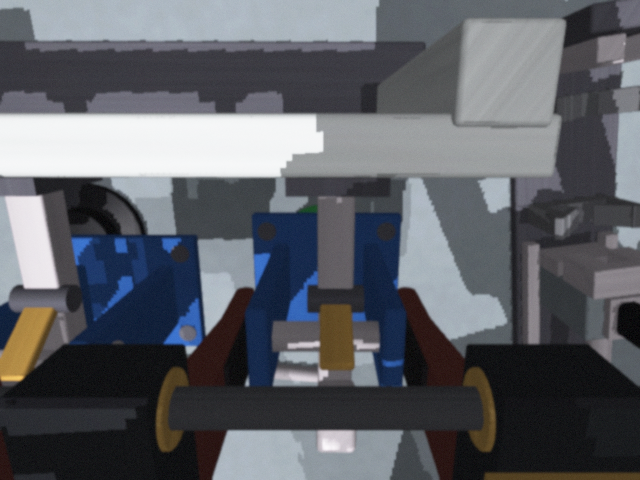

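Request:
send_rows([
  [[-0.0015,0,0],[0,0,0],0.05],
  [[0,-0.006,0],[0,0,0],0.05],
  [[0,-0.006,0],[0,0,0],0.05],
  [[0,0,0],[0,0,0],0.05],
])

```text
time_s: 20.18
position: [0.5177, 0.2207, 0.1978]
orientation: [-0.005, 0.012, 0.707, -0.707]
contact_force: [-2.5, -1.2, -2.1]
width: 0.0559
```

Request:
send_rows([
  [[0,-0.008,0],[0,0,0],0.05],
  [[0,-0.008,0],[0,0,0],0.05],
  [[0,-0.008,0],[0,0,0],0.05],
  [[0,0,0],[0,0,0],0.05],
])

```text
time_s: 20.52
position: [0.519, 0.2212, 0.2233]
orientation: [-0.004, 0.013, 0.708, -0.707]
contact_force: [0.0, -0.8, -1.9]
width: 0.0559
```

```bash
python3 plan.py 0.516 0.2205 0.222 -0.024; python3 look.py wrist w15; python3 look.py scene s15;  python3 - <<'E'
from h import *
im=cv2.imread("pics/s15.png")[:,:,::-1]
crop(im,320,160,200,150,4,"pics/s15a.png")
E
```

```text
t 20.52 pos [0.519  0.2212 0.2233] psi -0.0242 w 0.0559 F [ 0.  -0.8 -1.9] q [ 0.28  0.3   1.6  -0.    1.23  1.88]
turn (do first) [ 0.0015 -0.0002 -0.0122]  shift before turn axes [0.003  0.0012 0.0007]  shift after turn [0.003  0.0013 0.0007]
```

View pics/w15.png

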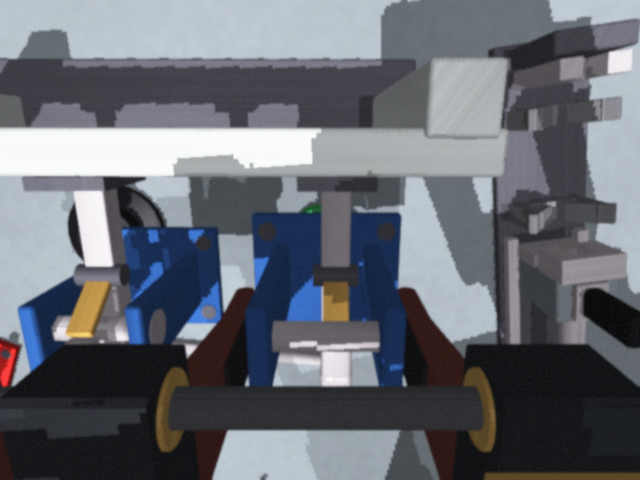

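View pics/s15a.png

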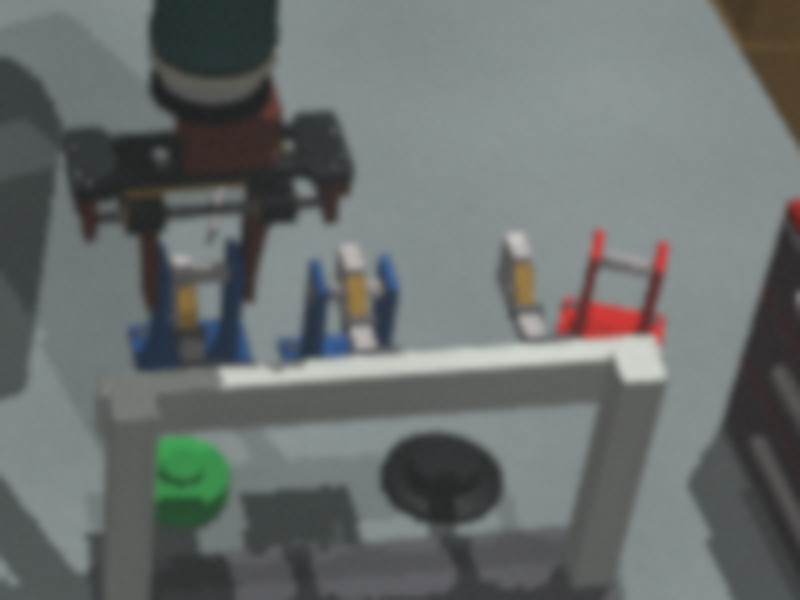

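Request:
send_rows([
  [[0.005,0,0],[0,0,0.008],0.05],
  [[0.01,0,0],[0,0,0],0.05],
  [[0.012,0,0],[0,0,0],0.05],
  [[0.012,0,0],[0,0,0],0.05],
  [[0.012,0,0],[0,0,0],0.05],
  [[0.012,0,0],[0,0,0],0.05],
  [[0.012,0,0],[0,0,0],0.05],
  [[0.012,0,0],[0,0,0],0.05],
  [[0.012,0,0],[0,0,0],0.05],
  [[0,0,0],[0,0,0],0.05],
])

```text
time_s: 21.45
position: [0.4142, 0.2227, 0.2186]
orientation: [0.004, -0.012, -0.707, 0.707]
contact_force: [-0.6, -0.4, -4.5]
width: 0.0562
```

```bash
python3 plan.py 0.42 0.22 0.28 -0.024; python3 look.py wrist w16; python3 look.py top t16
python3 - <<'E'
from h import *
im=cv2.imread("pics/t16.png")[:,:,::-1]
crop(im,390,165,160,120,5,"pics/t16_tray.png")
E
```

```text
t 21.45 pos [0.4142 0.2227 0.2186] psi -0.0234 w 0.0562 F [-0.6 -0.4 -4.5] q [ 0.35  0.17  1.79 -0.01  1.17  1.95]
turn (do first) [-0.0008  0.0006 -0.0115]  shift before turn axes [-0.0066 -0.0613  0.0026]  shift after turn [-0.0059 -0.0614  0.0026]
```

View pics/w16.png

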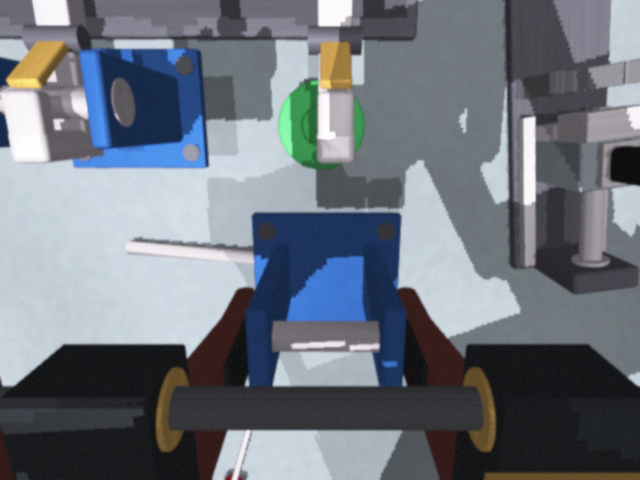

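View pics/t16_tray.png

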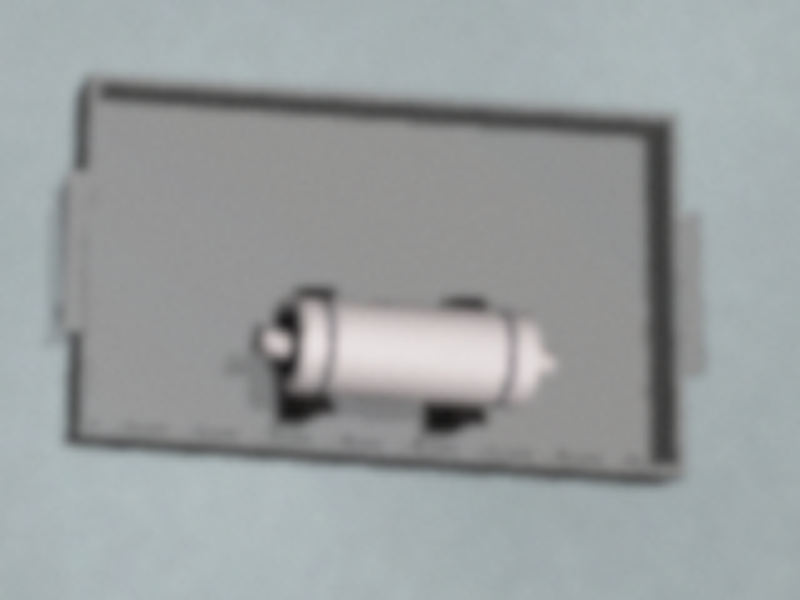

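```bash
python3 plan.py 0.584 -0.408 0.25 -0.057
```

```text
t 21.55 pos [0.4174 0.2231 0.2191] psi -0.0236 w 0.0558 F [ 0.5  0.7 -3.5] q [ 0.35  0.17  1.79 -0.01  1.17  1.95]
turn (do first) [ 0.0002  0.0334 -0.0149]  shift before turn axes [-0.1819 -0.0281  0.627 ]  shift after turn [-0.2023 -0.0309  0.6206]
```

Request:
send_rows([
  [[0,-0.01,0.004],[0,0.017,0.007],0.05],
  [[0,-0.012,0.01],[0,0.016,0.007],0.05],
  [[-0.006,-0.012,0.018],[0,0,0],0.05],
  [[-0.008,-0.01,0.024],[0,0,0],0.05],
  [[-0.009,0,0.027],[0,0,0],0.05],
  [[-0.009,0,0.027],[0,0,0],0.05],
  [[-0.009,0,0.027],[0,0,0],0.05],
  [[-0.009,0,0.027],[0,0,0],0.05],
  [[-0.009,0,0.027],[0,0,0],0.05],
  [[-0.009,0,0.027],[0,0,0],0.05],
])

```text
time_s: 22.38
position: [0.473, -0.0011, 0.2662]
orientation: [0.01, -0.032, -0.706, 0.707]
contact_force: [-0.1, 1.1, -2.7]
width: 0.0562
```

Request:
send_rows([
  [[-0.009,0,0.027],[0,0,0],0.05],
  [[-0.009,0,0.027],[0,0,0],0.05],
  [[-0.009,0,0.027],[0,0,0],0.05],
  [[-0.009,0,0.027],[0,0,0],0.05],
  [[-0.009,0,0.027],[0,0,0],0.05],
  [[-0.009,0,0.027],[0,0,0],0.05],
  [[-0.009,0,0.027],[0,0,0],0.05],
  [[-0.009,0,0.027],[0,0,0],0.05],
  [[-0.009,0,0.027],[0,0,0],0.05],
  [[-0.009,0,0.027],[0,0,0],0.05],
])

```text
time_s: 23.22
position: [0.5466, -0.2761, 0.2685]
orientation: [0.011, -0.031, -0.706, 0.707]
contact_force: [1.2, 0.8, -2.3]
width: 0.0558
```

Request:
send_rows([
  [[-0.009,0,0.027],[0,0,0],0.05],
  [[-0.009,0,0.027],[0,0,0],0.05],
  [[-0.006,0,0.018],[0,0,0],0.05],
  [[-0.003,0,0.01],[0,0,0],0.05],
  [[0,0,0.003],[0,0,0],0.05],
  [[0,0,0],[0,0,0],0.05],
])

```text
time_s: 23.72
position: [0.5681, -0.3604, 0.2681]
orientation: [0.011, -0.031, -0.707, 0.707]
contact_force: [0.3, 0.6, -2.8]
width: 0.0558
```

```bash
python3 plan.py 0.584 -0.408 0.12 -0.057; python3 look.py wrist w17
```

```text
t 23.72 pos [ 0.5681 -0.3604  0.2681] psi -0.0587 w 0.0558 F [ 0.3  0.6 -2.8] q [-0.68  0.42  1.3   0.02  1.4   0.95]
turn (do first) [ 0.0005 -0.0017 -0.0278]  shift before turn axes [-0.0145  0.1485  0.0467]  shift after turn [-0.0186  0.1481  0.0466]
```

View pics/w17.png

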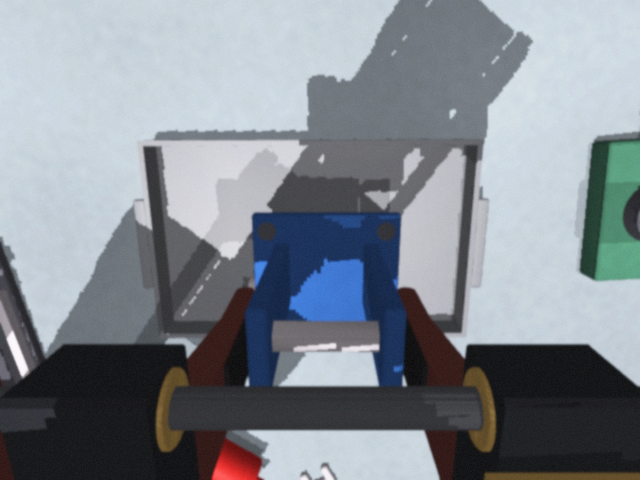

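Run:
```python
from trayfit import *
w=model("w17")
p=(.5405,-.345,-.057)
P=np.array([(100,160,36),(100,-160,36),(95,155,5),(95,-155,5),(-95,155,5),(-95,-155,5)])*.001
print(np.round(proj(w,tf(*p,P)),1))
im=cv2.imread("pics/w17.png")[:,:,::-1]
crop(im,130,125,370,80,2.1,"pics/w17a.png")
```

```text
[[137.3 137.9]
 [484.3 137.3]
 [156.5 142.9]
 [467.4 142.4]
 [174.3 318.6]
 [452.9 318.3]]
```

View pics/w17a.png

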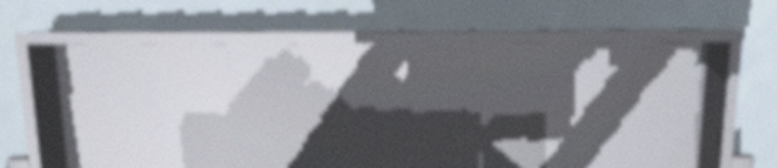

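Request:
send_rows([
  [[-0.002,0,0.008],[0,0,-0.007],0.05],
  [[-0.004,0.01,0.016],[0,0,-0.007],0.05],
  [[-0.006,0.02,0.014],[0,0,-0.007],0.05],
  [[-0.003,0.03,0.006],[0,0,0],0.05],
  [[0,0.03,0],[0,0,0],0.05],
  [[0,0.03,0],[0,0,0],0.05],
  [[0,0.02,0],[0,0,0],0.05],
  [[0,0,0],[0,0,0],0.05],
])

```text
time_s: 24.43
position: [0.5795, -0.4012, 0.1227]
orientation: [-0.02, 0.02, 0.709, -0.705]
contact_force: [-1.2, 1.8, -3.6]
width: 0.0559
```

```bash
python3 plan.py 0.583 -0.406 0.0685 -0.055; python3 look.py wrist w18; python3 look.py scene s18;  python3 - <<'E'
from h import *
im=cv2.imread("pics/s18.png")[:,:,::-1]
crop(im,60,200,200,150,4,"pics/s18a.png")
E
```

```text
t 24.43 pos [ 0.5795 -0.4012  0.1227] psi -0.0562 w 0.0559 F [-1.2  1.8 -3.6] q [-0.71  0.6   1.36  0.    1.19  0.92]
turn (do first) [ 0.0064 -0.0012  0.001 ]  shift before turn axes [-0.0038  0.0542  0.005 ]  shift after turn [-0.0037  0.0542  0.0046]
```

View pics/w18.png

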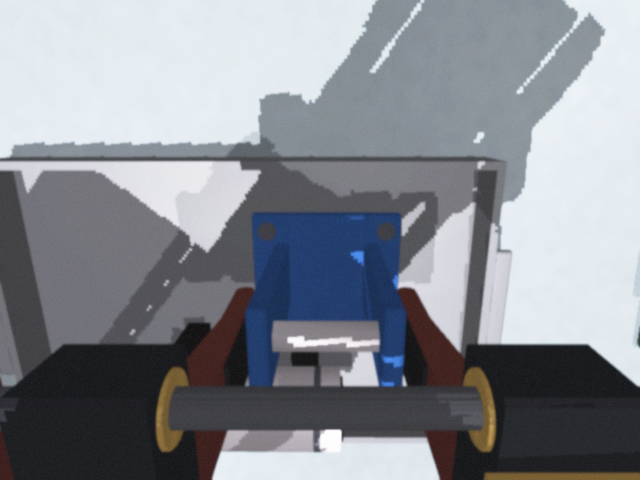

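View pics/s18a.png

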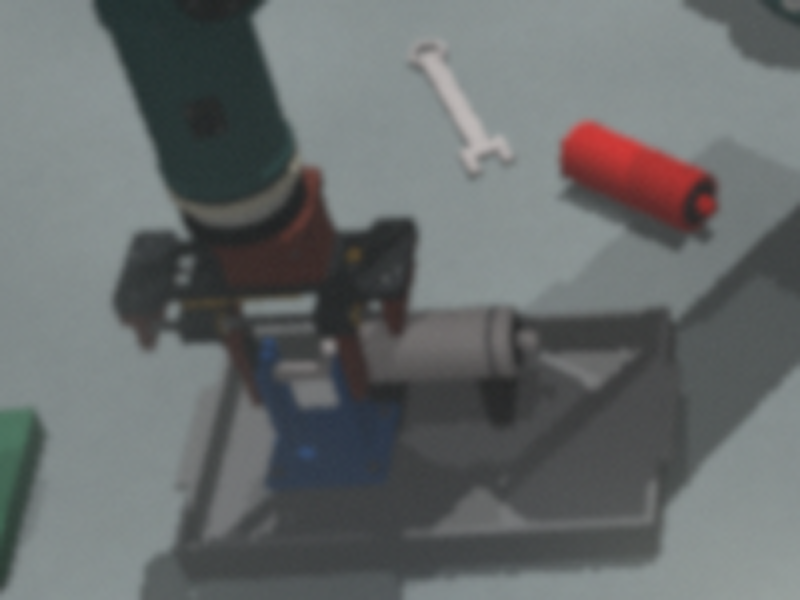

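Request:
send_rows([
  [[-0.003,0.01,0.003],[0,0,0],0.05],
  [[0,0.015,0],[0,0,0],0.05],
  [[0,0.012,0],[0,0,0],0.05],
  [[0,0.006,0],[0,0,0],0.05],
  [[0,0.004,0],[0,0,0],0.05],
  [[0,0,0],[0,0,0],0.05],
])

```text
time_s: 25.03
position: [0.5853, -0.4073, 0.0804]
orientation: [-0.018, 0.022, 0.707, -0.706]
contact_force: [0.9, 0.2, -3.6]
width: 0.0559
```

```bash
python3 plan.py 0.583 -0.406 0.0685 -0.055
```

```text
t 25.03 pos [ 0.5853 -0.4073  0.0804] psi -0.0571 w 0.0559 F [ 0.9  0.2 -3.6] q [-0.71  0.65  1.38  0.01  1.11  0.92]
turn (do first) [ 0.0011 -0.0021 -0.0062]  shift before turn axes [ 0.0024  0.0119 -0.0012]  shift after turn [ 0.0024  0.0119 -0.0012]
```

Request:
send_rows([
  [[0.001,0.004,0],[0,0,0],0.05],
  [[0.001,0.003,0],[0,0,0],0.05],
  [[0,0.003,0],[0,0,0],0.05],
  [[0,0,0],[0,0,0],0.05],
])

```text
time_s: 25.37
position: [0.5833, -0.4072, 0.0706]
orientation: [-0.018, 0.023, 0.707, -0.707]
contact_force: [-1.3, -0.1, -3.0]
width: 0.0557
```

Request:
send_rows([
  [[0,0.002,0],[0,0,0],0.05],
  [[0,0,0],[0,0,0],0.05],
])

```text
time_s: 25.53
position: [0.5836, -0.4075, 0.0688]
orientation: [-0.018, 0.023, 0.707, -0.707]
contact_force: [-0.6, 0.8, -4.3]
width: 0.0557
```

Request:
send_rows([
  [[0,0.0015,0],[0,0,0],0.05],
  [[0,0.0005,0],[0,0,0],0.05],
  [[0,0,0],[0,0,0],0.05],
])

```text
time_s: 25.78
position: [0.5839, -0.4077, 0.0678]
orientation: [0.018, -0.023, -0.707, 0.707]
contact_force: [-0.3, 0.2, 2.0]
width: 0.0556
```

Request:
send_rows([
  [[0,0.0015,0],[0,0,0],0.05],
  [[0,0,0],[0,0,0],0.05],
])

```text
time_s: 25.95
position: [0.584, -0.4079, 0.0677]
orientation: [0.017, -0.023, -0.707, 0.707]
contact_force: [-3.4, 0.8, 12.1]
width: 0.0557
```

Landed (z force up). Release and rise.

Request:
send_rows([
  [[0,0,0],[0,0,0],0.062],
  [[0,0,0],[0,0,0],0.075],
  [[0,0,0],[0,0,0],0.075],
  [[0,0,0],[0,0,0],0.075],
  [[0,-0.015,0],[0,0,0],0.075],
  [[0,-0.03,0],[0,0,0],0.075],
  [[0,-0.04,0],[0,0,0],0.0878],
  [[0,-0.04,0],[0,0,0],0.0878],
  [[0,-0.04,0],[0,0,0],0.0878],
  [[0,0,0],[0,0,0],0.0878],
])

```text
time_s: 26.78
position: [0.5864, -0.4107, 0.2403]
orientation: [0.014, -0.027, -0.704, 0.71]
contact_force: [0.8, -0.8, 1.4]
width: 0.088
```

```bash
python3 plan.py 0.4995 0.338 0.30 -0.024; python3 look.py wrist w19; python3 look.py scene s19;  python3 - <<'E'
from h import *
im=cv2.imread("pics/s19.png")[:,:,::-1]
crop(im,60,210,200,150,4,"pics/s19a.png")
E
```

```text
t 26.78 pos [ 0.5864 -0.4107  0.2403] psi -0.057 w 0.088 F [ 0.8 -0.8  1.4] q [-0.71  0.5   1.23  0.    1.39  0.92]
turn (do first) [-0.0089 -0.033  -0.0188]  shift before turn axes [ 0.1282 -0.0685 -0.742 ]  shift after turn [ 0.1049 -0.0597 -0.7464]
```

View pics/w19.png

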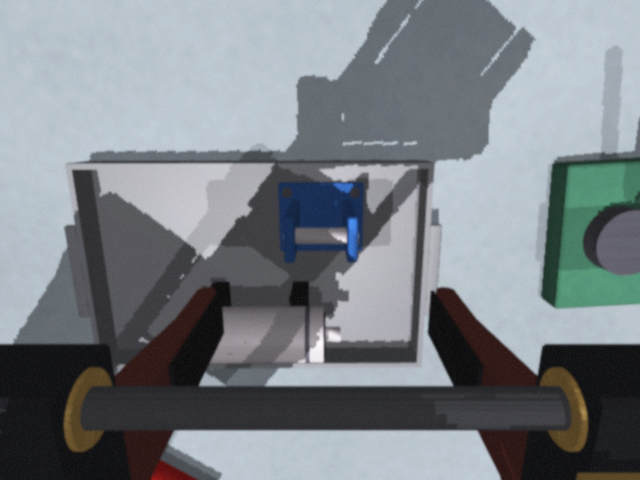

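View pics/s19a.png

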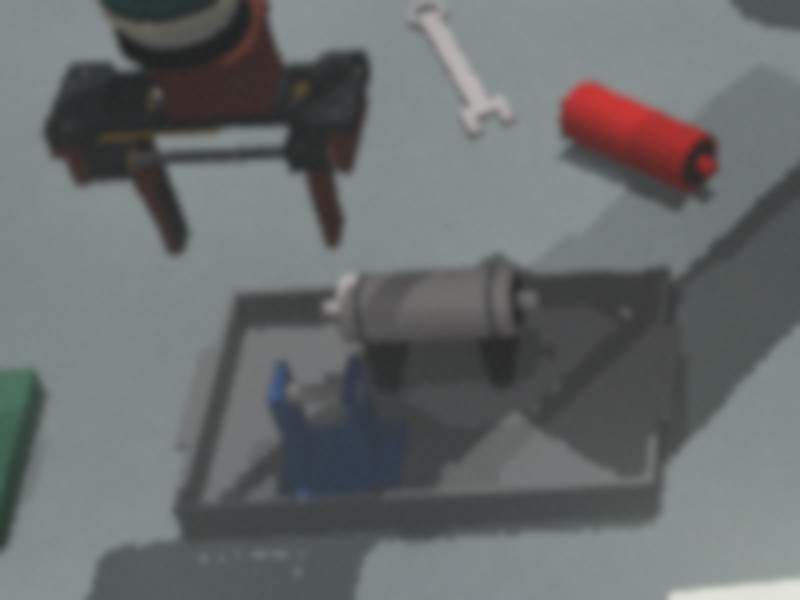

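Request:
send_rows([
  [[0,-0.03,-0.01],[-0.004,-0.016,-0.009],0.0878],
  [[0,-0.03,-0.02],[-0.004,-0.016,-0.009],0.0878],
  [[0.004,0,-0.037],[0,0,0],0.0878],
  [[0.004,0,-0.037],[0,0,0],0.0878],
  [[0.004,0,-0.037],[0,0,0],0.0878],
  [[0.004,0,-0.037],[0,0,0],0.0878],
  [[0.004,0,-0.037],[0,0,0],0.0878],
  [[0.004,0,-0.037],[0,0,0],0.0878],
  [[0.004,0,-0.037],[0,0,0],0.0878],
  [[0.004,0,-0.037],[0,0,0],0.0878],
])

```text
time_s: 27.72
position: [0.5575, -0.0789, 0.291]
orientation: [-0.014, 0.004, 0.71, -0.704]
contact_force: [0.2, 0.4, -0.2]
width: 0.0879
```

Request:
send_rows([
  [[0.006,0,-0.037],[0,0,0],0.0878],
  [[0.006,0,-0.037],[0,0,0],0.0878],
  [[0.006,0,-0.037],[0,0,0],0.0878],
  [[0.006,0,-0.037],[0,0,0],0.0878],
  [[0.006,0,-0.037],[0,0,0],0.0878],
  [[0.006,0,-0.037],[0,0,0],0.0878],
  [[0.006,0,-0.037],[0,0,0],0.0878],
  [[0.006,0,-0.037],[0,0,0],0.0878],
  [[0.006,0,-0.037],[0,0,0],0.0878],
  [[0,0,0],[0,0,0],0.0878],
])

```text
time_s: 28.55
position: [0.5112, 0.2589, 0.2945]
orientation: [-0.013, 0.002, 0.711, -0.703]
contact_force: [0.7, 0.2, 0.5]
width: 0.0876
```

```bash
python3 plan.py 0.503 0.3334 0.25 -0.024
```

```text
t 28.55 pos [0.5112 0.2589 0.2945] psi -0.0202 w 0.0876 F [0.7 0.2 0.5] q [0.34 0.27 1.46 0.02 1.42 1.93]
turn (do first) [0.0106 0.0037 0.0152]  shift before turn axes [ 0.009   0.0454 -0.0738]  shift after turn [ 0.0099  0.0445 -0.0743]
```

Request:
send_rows([
  [[0.005,0,-0.025],[0,0.003,0],0.0878],
  [[0.003,0,-0.03],[0,0,0],0.0878],
  [[0,0.01,-0.018],[0,0,0],0.0878],
  [[0,0.02,0],[0,0,0],0.0878],
  [[0,0,0],[0,0,0],0.0878],
  [[0,0,0],[0,0,0],0.0878],
])

```text
time_s: 29.05
position: [0.5056, 0.3256, 0.2649]
orientation: [-0.016, 0.004, 0.709, -0.705]
contact_force: [0.6, 0.7, 0.5]
width: 0.0877
```

```bash
python3 plan.py 0.503 0.3334 0.181 -0.024;  python3 look.py wrist w20
```

```text
t 29.05 pos [0.5056 0.3256 0.2649] psi -0.0278 w 0.0877 F [0.6 0.7 0.5] q [0.45 0.33 1.44 0.01 1.38 2.05]
turn (do first) [ 0.0054 -0.0039  0.0162]  shift before turn axes [ 0.0014  0.084  -0.0073]  shift after turn [ 0.0028  0.0839 -0.0077]
```

View pics/w20.png

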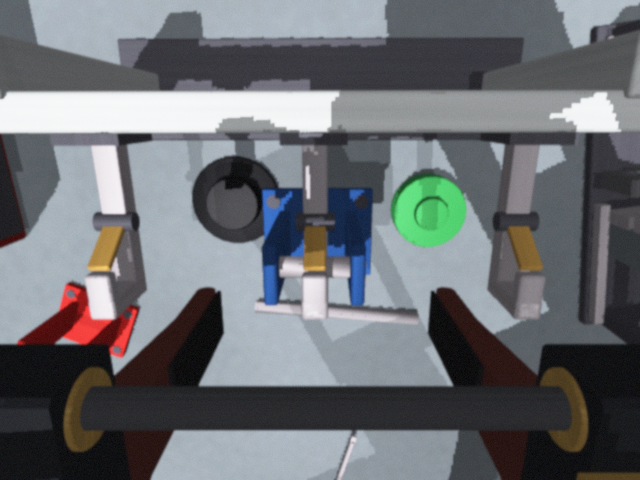

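Request:
send_rows([
  [[0.001,0,-0.006],[0.004,-0.003,0.013],0.0878],
  [[0.001,0.02,-0.001],[0,0,0],0.0878],
  [[0,0.02,0],[0,0,0],0.0878],
  [[0,0.02,0],[0,0,0],0.0878],
  [[0,0.015,0],[0,0,0],0.0878],
  [[0,0,0],[0,0,0],0.0878],
  [[0,0,0],[0,0,0],0.0878],
])

```text
time_s: 29.68
position: [0.5057, 0.3339, 0.193]
orientation: [-0.008, 0.01, 0.709, -0.706]
contact_force: [-0.1, 0.2, 1.2]
width: 0.0876
```

```bash
python3 plan.py 0.503 0.3334 0.181 -0.024;  python3 look.py wrist w21
```

```text
t 29.68 pos [0.5057 0.3339 0.193 ] psi -0.0257 w 0.0876 F [-0.1  0.2  1.2] q [0.47 0.39 1.54 0.   1.21 2.06]
turn (do first) [ 0.0042 -0.0017 -0.002 ]  shift before turn axes [0.0027 0.012  0.0006]  shift after turn [0.0027 0.012  0.0005]
```

View pics/w21.png

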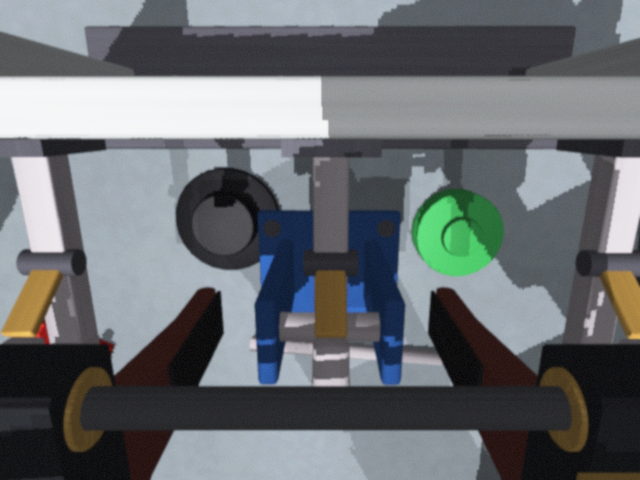

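Request:
send_rows([
  [[0.002,0.006,0.001],[0.003,0,0],0.0878],
  [[0,0.005,0],[0,0,0],0.0878],
  [[0,0,0],[0,0,0],0.05],
  [[0,0,0],[0,0,0],0.05],
  [[0,0,0],[0,0,0],0.05],
  [[0,0,0],[0,0,0],0.05],
  [[0,0,0],[0,0,0],0.05],
  [[0,0,0],[0,0,0],0.05],
  [[0,0,0],[0,0,0],0.05],
], newtons=40)

```text
time_s: 30.48
position: [0.5038, 0.3332, 0.1818]
orientation: [-0.008, 0.01, 0.708, -0.707]
contact_force: [-0.1, -0.2, 1.3]
width: 0.0559
```

```bash
python3 plan.py 0.503 0.3334 0.181 -0.024
```

```text
t 30.48 pos [0.5038 0.3332 0.1818] psi -0.0251 w 0.0559 F [-0.1 -0.2  1.3] q [0.47 0.4  1.55 0.   1.19 2.07]
turn (do first) [ 0.0016 -0.0011 -0.0024]  shift before turn axes [ 0.0008  0.0008 -0.0002]  shift after turn [ 0.0008  0.0008 -0.0002]
```

Request:
send_rows([
  [[0,-0.002,0],[0,0,0],0.05],
  [[-0.004,0,0],[0,0,0],0.05],
  [[-0.004,0,0],[0,0,0],0.05],
  [[-0.004,0,0],[0,0,0],0.05],
  [[-0.004,0,0],[0,0,0],0.05],
  [[0,0,0],[0,0,0],0.05],
])

```text
time_s: 30.98
position: [0.5189, 0.3325, 0.1829]
orientation: [-0.009, 0.009, 0.707, -0.707]
contact_force: [-3.9, -0.6, -4.1]
width: 0.0556
```

Request:
send_rows([
  [[-0.0005,0,0],[0,0,0],0.05],
  [[0,-0.006,0],[0,0,0],0.05],
  [[0,-0.006,0],[0,0,0],0.05],
  [[0,0,0],[0,0,0],0.05],
])

```text
time_s: 31.32
position: [0.5211, 0.333, 0.1973]
orientation: [-0.007, 0.01, 0.708, -0.706]
contact_force: [-1.8, 0.2, -2.0]
width: 0.0558
```

Request:
send_rows([
  [[0,-0.008,0],[0,0,0],0.05],
  [[0,-0.008,0],[0,0,0],0.05],
  [[0,-0.007,0],[0,0,0],0.05],
  [[0,0,0],[0,0,0],0.05],
])

```text
time_s: 31.65
position: [0.5225, 0.3336, 0.2218]
orientation: [-0.006, 0.012, 0.708, -0.706]
contact_force: [0.5, -0.8, -2.6]
width: 0.0558
```

```bash
python3 plan.py 0.52 0.3334 0.222 -0.024; python3 look.py wrist w22
```

```text
t 31.65 pos [0.5225 0.3336 0.2218] psi -0.0252 w 0.0558 F [ 0.5 -0.8 -2.6] q [ 0.46  0.38  1.47 -0.    1.28  2.05]
turn (do first) [ 0.0041 -0.0012 -0.0079]  shift before turn axes [ 0.0025 -0.0003  0.0003]  shift after turn [ 0.0025 -0.0002  0.0003]
```

View pics/w22.png

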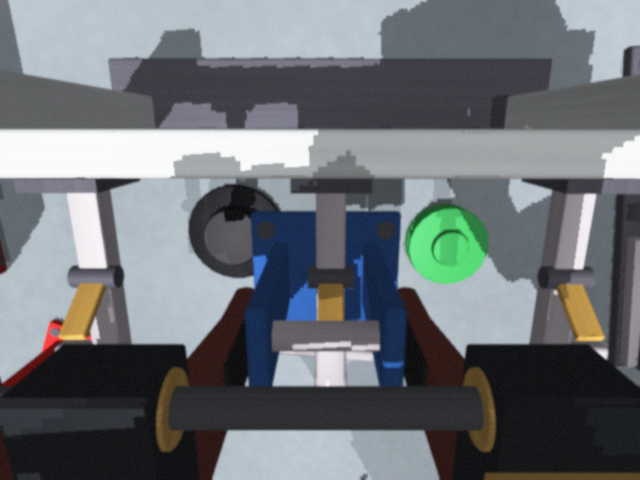

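Clear above the keeper; forward now.

Request:
send_rows([
  [[0.005,0,0],[0,0,-0.006],0.05],
  [[0.01,0,0],[0,0,0],0.05],
  [[0.012,0,0],[0,0,0],0.05],
  [[0.012,0,0],[0,0,0],0.05],
  [[0.012,0,0],[0,0,0],0.05],
  [[0.012,0,0],[0,0,0],0.05],
  [[0.012,0,0],[0,0,0],0.05],
  [[0.012,0,0],[0,0,0],0.05],
  [[0.012,0,0],[0,0,0],0.05],
  [[0,0,0],[0,0,0],0.05],
])

```text
time_s: 32.53
position: [0.418, 0.335, 0.219]
orientation: [-0.011, 0.006, 0.707, -0.707]
contact_force: [-1.0, -0.2, -3.4]
width: 0.0556
```

```bash
python3 plan.py 0.42 0.33 0.28 -0.055; python3 look.py wrist w23; python3 look.py top t23
python3 - <<'E'
from h import *
im=cv2.imread("pics/t23.png")[:,:,::-1]
crop(im,390,165,160,120,5,"pics/t23_tray.png")
E
```

```text
t 32.53 pos [0.418 0.335 0.219] psi -0.024 w 0.0556 F [-1.  -0.2 -3.4] q [0.54 0.27 1.65 0.   1.22 2.14]
turn (do first) [0.0008 0.031  0.006 ]  shift before turn axes [-0.0018 -0.061   0.0049]  shift after turn [-0.0023 -0.061   0.0049]
```

View pics/w23.png

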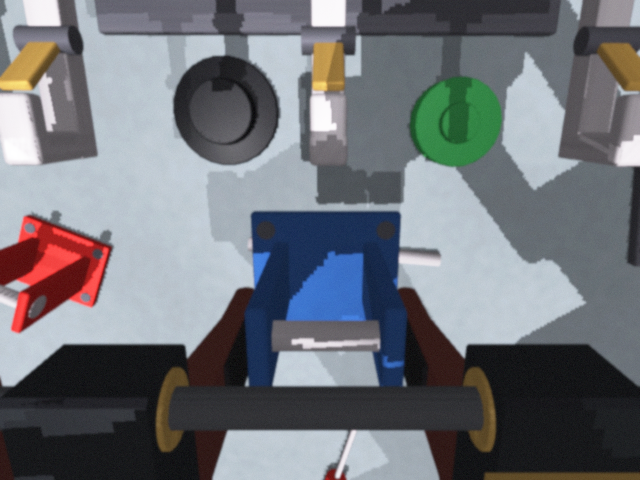

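View pics/t23_tray.png

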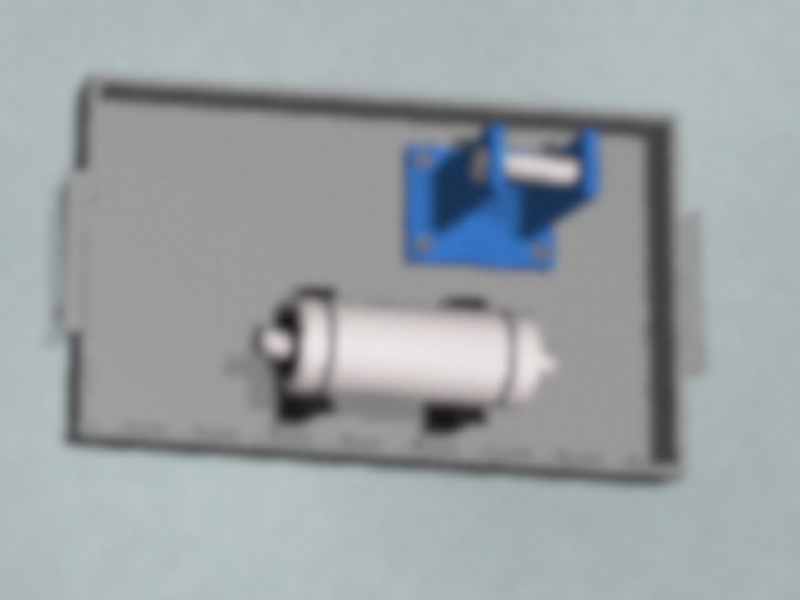

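```bash
python3 plan.py 0.59 -0.288 0.25 -0.055
```

```text
t 32.63 pos [0.4209 0.3354 0.2193] psi -0.0244 w 0.056 F [ 0.9  0.6 -3.2] q [0.54 0.27 1.65 0.   1.22 2.14]
turn (do first) [0.0017 0.0306 0.0031]  shift before turn axes [-0.1842 -0.0323  0.619 ]  shift after turn [-0.2032 -0.0307  0.6132]
```

Request:
send_rows([
  [[0,-0.01,0.003],[0,0.015,0],0.05],
  [[0,-0.014,0.008],[0,0.015,0],0.05],
  [[0,-0.014,0.015],[0,0,0],0.05],
  [[0,-0.014,0.022],[0,0,0],0.05],
  [[0,-0.012,0.027],[0,0,0],0.05],
  [[0,-0.006,0.028],[0,0,0],0.05],
  [[-0.004,0,0.028],[0,0,0],0.05],
  [[-0.008,0,0.028],[0,0,0],0.05],
  [[-0.012,0,0.028],[0,0,0],0.05],
  [[-0.012,0,0.028],[0,0,0],0.05],
])

```text
time_s: 33.47
position: [0.4466, 0.1166, 0.2898]
orientation: [-0.021, 0.019, 0.707, -0.706]
contact_force: [0.1, 0.6, -2.7]
width: 0.0562
```

Request:
send_rows([
  [[-0.013,0,0.028],[0,0,0],0.05],
  [[-0.013,0,0.028],[0,0,0],0.05],
  [[-0.013,0,0.028],[0,0,0],0.05],
  [[-0.013,0,0.028],[0,0,0],0.05],
  [[-0.013,0,0.028],[0,0,0],0.05],
  [[-0.013,0,0.028],[0,0,0],0.05],
  [[-0.013,0,0.028],[0,0,0],0.05],
  [[-0.013,0,0.028],[0,0,0],0.05],
  [[-0.013,0,0.028],[0,0,0],0.05],
  [[-0.013,0,0.028],[0,0,0],0.05],
])

```text
time_s: 34.3
position: [0.5609, -0.1709, 0.2885]
orientation: [-0.021, 0.019, 0.707, -0.706]
contact_force: [0.9, 0.3, -2.9]
width: 0.0556
```

```bash
python3 plan.py 0.59 -0.288 0.25 -0.055
```

```text
t 34.3 pos [ 0.5609 -0.1709  0.2885] psi -0.0569 w 0.0556 F [ 0.9  0.3 -2.9] q [-0.41  0.29  1.45 -0.    1.41  1.21]
turn (do first) [ 0.0008 -0.0019  0.0029]  shift before turn axes [-0.0359  0.0383  0.1153]  shift after turn [-0.0355  0.0385  0.1153]
```

Request:
send_rows([
  [[-0.008,0.005,0.026],[0,0,0],0.05],
  [[-0.008,0.01,0.025],[0,0,0],0.05],
  [[-0.008,0.01,0.022],[0,0,0],0.05],
  [[-0.006,0.01,0.016],[0,0,0],0.05],
  [[-0.003,0.004,0.01],[0,0,0],0.05],
  [[0,0,0.003],[0,0,0],0.05],
  [[0,0,0],[0,0,0],0.05],
  [[0,0,0],[0,0,0],0.05],
])

```text
time_s: 34.97
position: [0.5872, -0.2711, 0.249]
orientation: [-0.021, 0.018, 0.708, -0.706]
contact_force: [0.3, 0.4, -2.4]
width: 0.0558
```

```bash
python3 plan.py 0.59 -0.288 0.125 -0.055; python3 look.py wrist w24
```

```text
t 34.97 pos [ 0.5872 -0.2711  0.249 ] psi -0.055 w 0.0558 F [ 0.3  0.4 -2.4] q [-0.54  0.41  1.37 -0.    1.37  1.09]
turn (do first) [ 0.0019 -0.      0.0037]  shift before turn axes [-0.0042  0.124   0.017 ]  shift after turn [-0.0037  0.124   0.0167]
```

View pics/w24.png

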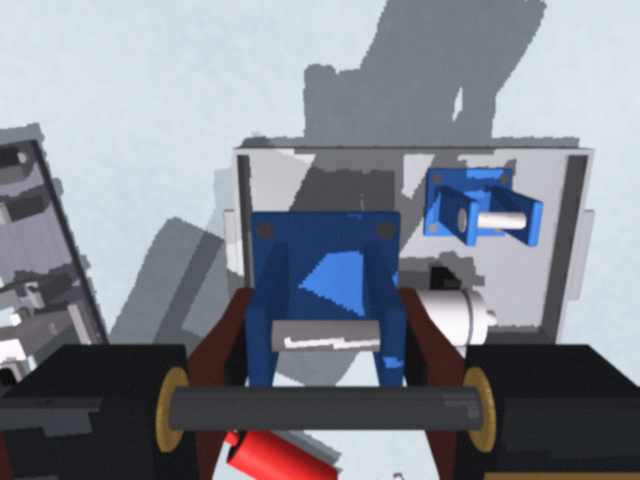

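Run:
```python
from trayfit import *
w=model("w24")
p=(.5395,-.345,-.055)
print(np.round(proj(w,tf(*p,np.array([(100,160,36),(100,-160,36)])*.001)),1))
```

```text
[[231.  147.5]
 [595.5 147.6]]
```

Request:
send_rows([
  [[-0.002,0.01,0.008],[0,0,0],0.05],
  [[-0.001,0.02,0.007],[0,0,0],0.05],
  [[0,0.03,0.001],[0,0,0],0.05],
  [[0,0.03,0],[0,0,0],0.05],
  [[0,0.03,0],[0,0,0],0.05],
  [[0,0,0],[0,0,0],0.05],
  [[0,0,0],[0,0,0],0.05],
])

```text
time_s: 35.6
position: [0.5876, -0.2867, 0.127]
orientation: [-0.022, 0.017, 0.708, -0.706]
contact_force: [0.8, 0.3, -2.5]
width: 0.0558
```

```bash
python3 plan.py 0.59 -0.288 0.068 -0.055; python3 look.py wrist w25
```

```text
t 35.6 pos [ 0.5876 -0.2867  0.127 ] psi -0.0546 w 0.0558 F [ 0.8  0.3 -2.5] q [-0.56  0.53  1.48 -0.    1.14  1.07]
turn (do first) [0.0034 0.0004 0.0076]  shift before turn axes [-0.0029  0.0589  0.0014]  shift after turn [-0.0025  0.059   0.0012]
```

View pics/w25.png

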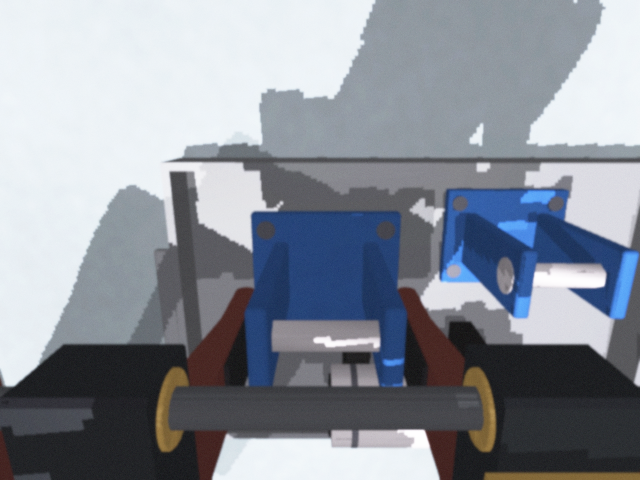

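Request:
send_rows([
  [[-0.001,0.015,0.001],[0,0,0.008],0.05],
  [[-0.001,0.015,0],[0,0,0],0.05],
  [[0,0.012,0],[0,0,0],0.05],
  [[0,0.007,0],[0,0,0],0.05],
  [[0,0.004,0],[0,0,0],0.05],
  [[0,0,0],[0,0,0],0.05],
  [[0,0,0],[0,0,0],0.05],
])

```text
time_s: 36.23
position: [0.5914, -0.2892, 0.0761]
orientation: [-0.018, 0.021, 0.707, -0.707]
contact_force: [0.5, 0.8, -2.6]
width: 0.0556
```

```bash
python3 plan.py 0.59 -0.288 0.068 -0.055
```

```text
t 36.23 pos [ 0.5914 -0.2892  0.0761] psi -0.0551 w 0.0556 F [ 0.5  0.8 -2.6] q [-0.56  0.59  1.52  0.    1.03  1.06]
turn (do first) [ 0.0009 -0.0001 -0.0049]  shift before turn axes [ 0.0015  0.0081 -0.0011]  shift after turn [ 0.0014  0.0081 -0.0011]
```

Request:
send_rows([
  [[0.001,0.003,0],[0,0,0],0.05],
  [[0,0.003,0],[0,0,0],0.05],
  [[0,0.001,0],[0,0,0],0.05],
  [[0,0,0],[0,0,0],0.05],
])

```text
time_s: 36.57
position: [0.5897, -0.2887, 0.0682]
orientation: [-0.018, 0.021, 0.707, -0.706]
contact_force: [0.8, -0.3, -3.1]
width: 0.0559
```

Request:
send_rows([
  [[0,0.0015,0],[0,0,0],0.05],
  [[0,0,0],[0,0,0],0.05],
])

```text
time_s: 36.73
position: [0.5902, -0.289, 0.0671]
orientation: [-0.018, 0.021, 0.707, -0.706]
contact_force: [-0.4, 0.0, -2.2]
width: 0.0557
```

Request:
send_rows([
  [[0,0.0015,0],[0,0,0],0.05],
  [[0,0,0],[0,0,0],0.05],
])

```text
time_s: 36.9
position: [0.5904, -0.2889, 0.067]
orientation: [-0.018, 0.021, 0.707, -0.707]
contact_force: [-2.3, 2.7, 7.3]
width: 0.0559
```

Landed. Release and retreat upward.

Request:
send_rows([
  [[0,0,0],[0,0,0],0.062],
  [[0,0,0],[0,0,0],0.075],
  [[0,0,0],[0,0,0],0.075],
  [[0,0,0],[0,0,0],0.075],
  [[0,-0.015,0],[0,0,0],0.075],
  [[0,-0.03,0],[0,0,0],0.075],
  [[0,-0.04,0],[0,0,0],0.0878],
  [[0,-0.04,0],[0,0,0],0.0878],
  [[0,-0.04,0],[0,0,0],0.0878],
  [[0,-0.04,0],[0,0,0],0.0878],
])

```text
time_s: 37.73
position: [0.5887, -0.2889, 0.2722]
orientation: [-0.018, 0.021, 0.707, -0.706]
contact_force: [0.2, -0.1, -0.6]
width: 0.0876
```

Request:
send_rows([
  [[0.03,-0.01,-0.03],[0,0,0],0.0878],
  [[0.03,-0.01,-0.03],[0,0,0],0.0878],
  [[0.03,-0.01,-0.03],[0,0,0],0.0878],
  [[0.02,0,-0.03],[0,0,0],0.0878],
  [[0,0,-0.03],[0,0,0],0.0878],
  [[0,0,-0.03],[0,0,0],0.0878],
  [[0,0,0],[0,0,0],0.0878],
  [[0,0,0],[0,0,0],0.0878],
])

```text
time_s: 38.4
position: [0.4927, -0.1065, 0.2991]
orientation: [-0.017, 0.02, 0.707, -0.707]
contact_force: [0.6, 0.1, 0.4]
width: 0.0879
```

```bash
for c in wrist top scene; do python3 look.py $c f_$c; done
python3 - <<'E'
from h import *
im=cv2.imread("pics/f_scene.png")[:,:,::-1]
crop(im,60,210,200,150,4,"pics/f_sa.png")
im=cv2.imread("pics/f_top.png")[:,:,::-1]
crop(im,390,165,160,120,5,"pics/f_ta.png")
E
```

```text
(no output)
```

View pics/f_sa.png

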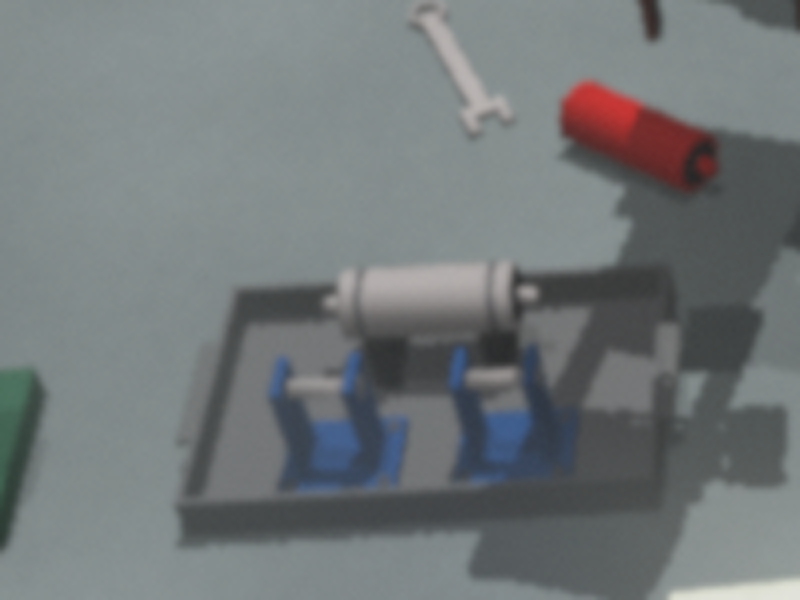

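View pics/f_top.png

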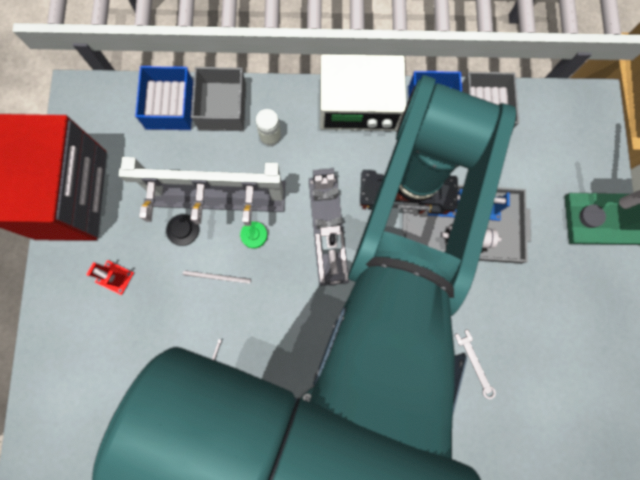

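View pics/f_wrist.png

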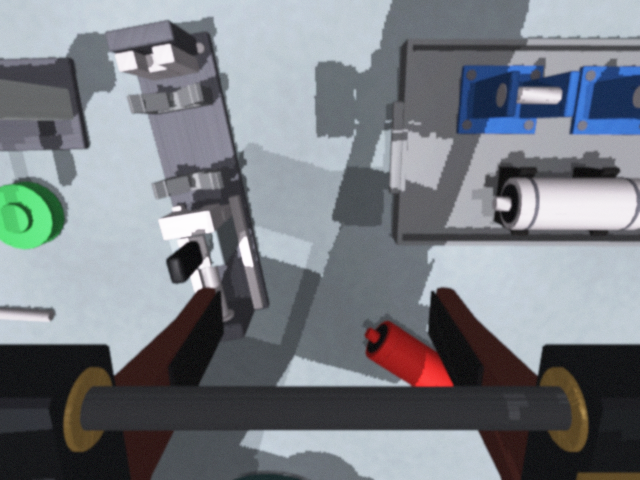

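Run:
```python
from h import *
a=cv2.imread("pics/top0.png")[:,:,::-1]; b=cv2.imread("pics/f_top.png")[:,:,::-1]
c=np.hstack([a[160:300,290:370],b[160:300,290:370]])
crop(c,0,0,160,140,4,"pics/cmp.png")
```

```text
(no output)
```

View pics/cmp.png

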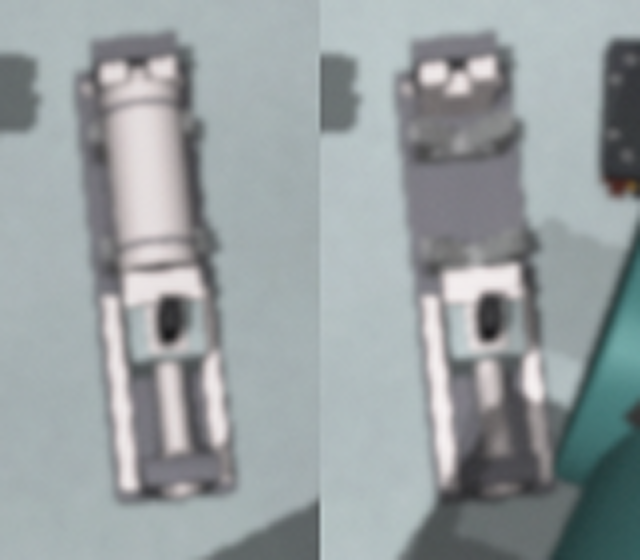

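View pics/f_ta.png

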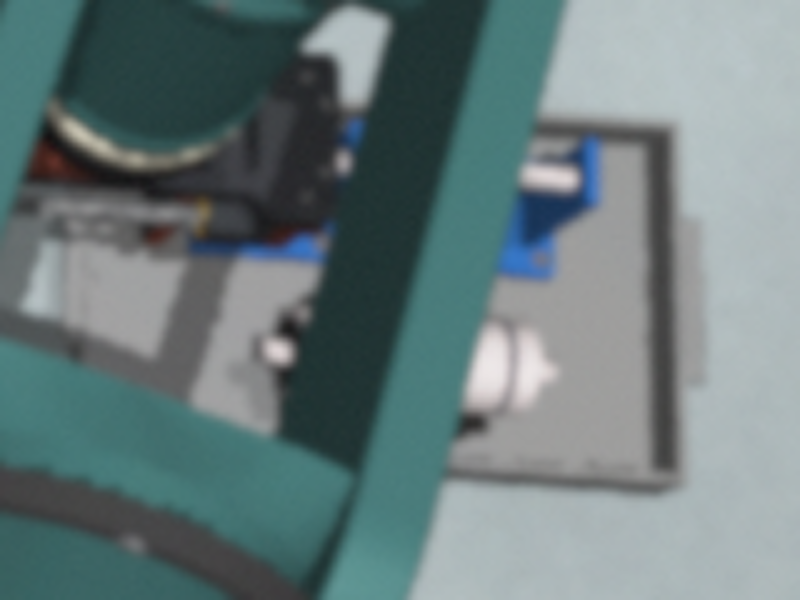

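Run:
```python
from h import *
w=model("f_wrist"); u=lambda a,b,z: unproj(w,(a,b),z)
c=[u(409,40,.036),u(396,242,.036)]; print("tray +y rim corners",c[0][:2],c[1][:2],np.linalg.norm(c[0]-c[1]))
d=c[0][:2]-c[1][:2]; yaw=np.arctan2(d[1],d[0]); ex=np.array([np.cos(yaw),np.sin(yaw)]); ey=np.array([-ex[1],ex[0]])
o=(c[0][:2]+c[1][:2])/2-.16*ey; print(o,yaw)
for p,z in [((463,66),.013),((458,132),.013),((579,66),.013),((573,132),.013)]:
    r=u(*p,z)[:2]-o; print(p,np.round([r@ex,r@ey],4))
for p in [(512,178),(521,230)]: 
    r=u(*p,.062)[:2]-o; print('roller end',np.round([r@ex,r@ey],4))
```

```text
tray +y rim corners [ 0.64180508 -0.19181089] [ 0.44678455 -0.17859961] 0.1954675042111774
[ 0.53348072 -0.34483938] -0.0676396707680296
(463, 66) [0.0791 0.1004]
(458, 132) [0.0156 0.0988]
(579, 66) [ 0.0808 -0.0152]
(573, 132) [ 0.0174 -0.0206]
roller end [-0.0255  0.0579]
roller end [-0.0763  0.042 ]
```

```bash
python3 -c "
from bench import env
env.job_done(); print(env.state()['time_s'])"
```

```text
the job is handed in; nothing more can be done
the job is handed in; nothing more can be done
```

I packed the kit and handed the job in, with the arm clock at about 38 s of the 210 s allowed. No verdict came back.

**What was done**
- I slid the jaw open about 43 mm, lifted the roller out and laid it in both saddles. Then I pushed the jaw shut until it met its stop, with about 10 N resisting.
- Two blue brackets were present, on the middle and right hooks; the left hook was empty. I pushed each axle back past its keeper, lifted it out, and stood the bracket on the tray floor.

**Last checks, all from pictures**
- **Brackets:** both stand upright, with their centres at about tray (47, 60) mm and (49, -58) mm. Both lie inside the allowed area.
- **Roller:** it sits in both saddles at about tray x = -51 mm.
- **Jaw:** the paddle is in the same place as in the first picture.
- **Other things:** the pulley, flange, loose axle and both red look-alikes have not visibly moved. I did not measure them.
- **Robot:** it was clear of everything at hand-in.

**What disagreed**
- The tray's position differed by 2 to 6 mm between camera fits.
- In the last picture the tray looked about 2 mm away from where it had been. I do not know whether it really moved; the brackets and roller were measured relative to the tray in that last view.

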